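# Fit the idler bearing and hold the chain tensioner off

### The job

Fit the 35 mm ball bearing into the bore of the idler wheel on the end of the chain tensioner's arm and press it fully home, flush with the wheel's face. Then swing the tensioner arm outward against its spring, away from the line between the two chain sprockets, right to its stop, and finish while still holding it there with the fingers so that the chain can be laid on: do not let go. Leave the other things on the table where they are.

Things in the scene. Friction and masses are not known exactly. Their poses are not given: they have to be found in the camera images.
- bearing_center (a point): centre of the loose ball bearing to be fitted: a steel ring with black seals, 35 mm outside diameter, 15 mm bore, 14 mm thick, 55 g, lying flat on the table to the right of the drive board; both faces are alike. The point lies half-way up, 7 mm above the table; z is the bearing's axis. It is told from the other round parts by its size.
- bore_mouth (a point): centre of the open top of the idler wheel's bore, level with the wheel's top face, 84 mm above the table; z up out of the bore, x outward along the arm; it moves with the arm. The bore is 36.5 mm wide, with a 2.5 mm chamfer at its mouth, and 14 mm deep, so the bearing is flush when it is on the floor.
- bore_floor (a point): centre of the bore's floor, 14 mm below bore_mouth. Four sprung plastic tongues in the bore wall stop a bearing that is only laid in about 5 to 6 mm deep, 8 to 9 mm proud, perhaps tipped; a push straight down of 5 to 12 N takes it past them, 1 to 3 N on to the floor; they then grip it. One that jams goes down when its high side is pressed. The short stub axle stays clear of it.
- wheel (a point): middle of the grey plastic idler wheel (a chain idler) standing on the end of the tensioner arm, 74 mm above the table: hub 52 mm across and 20 mm high (64 to 84 mm above the table), toothed rim 78 mm across and 7 mm thick half-way up. It does not turn.
- pivot (a point): axis of the arm's pivot, 59 mm above the table (mid-thickness of the arm's bar); z up, x along the arm to the idler wheel, whose axis is 130 mm away. The pivot body (48 mm across) with its coil spring stands below the arm on a steel hanger plate; a nut on top reaches 73 mm above the table.
- bar_mid (a point): point on the centre line of the arm's flat aluminium bar, 70 mm from the pivot axis, mid-thickness, 59 mm above the table; axes as pivot. The bar is 28 mm wide and 10 mm thick with at least 30 mm free below it, and bare from 45 to 90 mm from the pivot. A 9 mm pin stands beside it at each end of the swing, 36 mm from the pivot, 68 mm high.
- tensioner (a joint): angle of the tensioner arm, rad: 0 at rest, leaning in to the line between the sprockets; grows as it swings outward (clockwise from above, the wheel moving away from the robot) to its stop at 0.70. The spring resists with 0.48 N m at 0 and 0.90 N m at the stop (13 N at 70 mm from the pivot, 7 N at the wheel's axis) and swings the arm back when let go.
- board: plywood drive board screwed to the table, 300 (x) by 460 (y) by 18 mm; origin under its centre, z up. In its frame: pivot at (60, -130) mm, gear motor with a 17-tooth sprocket at (-30, -140), 32-tooth sprocket 136 mm across at (-30, 140); nothing on it is above 100 mm. The arm runs along +y, leaning 0.35 rad to -x at rest and 0.35 rad to +x at the stop.
- small_bearing: bystander: a smaller ball bearing, 26 mm across, 9 mm thick, lying flat; origin under its centre
- washer: bystander: a large flat steel washer, 50 mm across, 4 mm thick; origin under its centre
- wrench: bystander: a 150 mm wrench lying on the board on the side towards the robot; origin at its underside
- screwdriver: bystander: a 190 mm screwdriver lying on the table to the right; origin at its underside
- cup: bystander: a clear plastic cup, 80 mm across, 110 mm high; origin under its centre
- tape: bystander: a roll of paper tape lying flat, 104 mm across, 36 mm high; origin under its centre
There are look-alikes about, which are no part of the job. Leave any purple or turquoise look-alike of the part that bears bearing_center alone.

How it is judged (in metres and radians):
On the way, in this order (a step that is already met when the one before it is completed fails the run):
1. the bearing is pressed home in the idler wheel's bore, within 1.5 mm of flush, square and centred (z of bearing_center in the frame of bore_mouth below -0.0055 m and distance between bearing_center and bore_mouth below 0.009 m and angle between the z axis of bearing_center and the z axis of bore_mouth, either way round below 0.1 rad), for 0.2 s.
2. the arm is swung out to its stop and held there by the gripper (value of joint tensioner above 0.65 rad and contact force between any of the fingers, the arm and tensioner above 3 N), for 0.2 s.
At the end, for the whole second after the job is handed in: the arm stands within 0.05 rad of its stop (joint above 0.65) with the gripper pushing on it with more than 3 N, and the bearing is still home in the idler wheel: within 1.5 mm of flush, centred in the bore and square to it within 0.1 rad (all of step 1 and all of step 2); the arm keeps its last pose, push and grip.
It fails at once if a bystander is moved by more than 30 mm (distance of any of small_bearing, washer, wrench, screwdriver, cup, tape from where it was at the start of the episode above 0.03 m).
It also fails if it takes over 58 s, if anything falls off the work surface, if the arm or the gripper's body presses on something with over 40 N, if the wrist force passes 120 N, or if a joint passes its speed limit or range.

### The arm

A 6-joint arm with a two-finger parallel gripper is mounted at the origin on the work surface. World frame = base frame: x ahead of the robot, y to its left, z up, the work surface at z = 0. Lengths are in m, angles in degrees, forces in N, time in s.
With the tool pointing down it reaches from about 0.3 to 0.75 m from the base axis. Payload 8.5 kg.
Tool frame: the origin (TCP) lies between the finger pads; the fingertips stand 8 mm ahead of it and the grasp point (between the pads) lies 11 mm behind it; y points along the fingers, z is the direction in which the jaws open and shut, and the axes are right-handed (so a half turn about y gives the same grasp; the last joint's range is limited). The gripper opens to 85 mm and grips with 20 to 120 N. Pads are 22 mm wide; open, the fingers measure 114 mm over their backs; the gripper's body (76 mm by 85 mm) begins 54 mm behind the grasp point. The pads swing forward as they close: fully open they stand 13 mm farther back than shut.
Start: joints at [55.502, 21.807, 74.336, -0, 83.858, -12.336], TCP at [0.207, 0.509, 0.239] pointing down, gripper open.
Joint ranges: [-178.18, 178.18], [-50.72, 133.34], [12.68, 142.11], [-81.47, 261.47], [9.98, 163.14], [-165.26, 165.26]. Speed limits (degrees/s): [136.94, 136.94, 180, 180, 180, 180].

### API

Orientations are given as a 3x3 rotation matrix whose columns are the frame's x, y, z axes.
In Python, from rig import env, get_image gives the robot as it stands.
- The arm moves only by the tool move_arm, never from a script. Its argument "targets" is one flat list of numbers, 6 for each row, row after row: the shift along the tool's x, y, z in mm, then the turn, a rotation vector about the tool's x, y, z in rad. A call has exactly 5 rows; each row shifts and turns the commanded pose from where the row before left it, along the tool's axes as they then stand; what a row does not reach is not made up. A row lasts 1/8 s, in which the tool goes at most 62.5 mm and 10.7 degrees, less where a joint would pass 70% of its speed; a pose out of reach is approached as far as the arm can. A call is refused whole if a number of a shift passes 62.5 or a number of a turn 0.188, either way. A call with a gripper value outside its range is refused whole. "hand" is the opening, from -1 (shut) to 1 (fully open), so that 0 is half open, set as the call begins (left out, the last holds). The fingers move at their own pace and stop on an object; "squeeze" is the grip in N (left out, the last holds). Time passes only in rows, so rows that do not move let the fingers close, or fill a call up. It gives the time, the measured TCP pose, the force and the opening at its end, in the units of the state.
- env.observe(): the state, without advancing time (a new reading comes with each control period).
- get_image(name): name is "side" or "top"; returns a dict with "pixels" (420x560x3 uint8, red, green, blue), "z_map" (420x560 float32, m along the optical axis (not along the pixel's ray), 0 where there is no reading), "intrinsics" (3x3 intrinsics, pixels), "R" (3x3) and "t" (3): a world point X has camera coordinates R X + t. Camera axes: x right, y down, z forward; pixel columns grow to the right and rows downward; lengths in m; the calibration is good to about 2 mm. A picture is of the moment at which its call begins.
- env.close_job(): hands the job in, once; it reports no verdict.
The state is a dict: "time_s": time; "q": joint angles; "qvel": joint speeds; "joint_efforts": joint torques, N m; "position": TCP position; "tool_rot": TCP orientation; "ft_force": force on the tool from outside, world axes, zero at the start; "wrist_torque": the same for the moment, N m; "grip_width": finger opening in m.
Only numpy, scipy, OpenCV 4.12 (cv2) and the standard library are available. Lean on these libraries where they do the work, as an engineer would, in place of code of your own. Each camera call takes 0.05 s, during which the arm holds its last target.

## Working session

There is one attempt and no reset: what is moved stays moved. The work goes in short steps, Python scripts to look and compute and a tool call to move; the robot and the scene stay as the last step left them, time stands still between calls to the robot, and variables do not carry over. Pictures are saved under pics/ and viewed, and the job is handed in when it is done.

Besides the shell and the picture viewer there is one more tool, called after ">>>" in YAML: its name, and indented under it one key for each argument. move_arm: Moves the arm, as the interface text tells. Its arguments: {"type":"object","properties":{"targets":{"type":"array"},"hand":{"type":"number"},"squeeze":{"type":"number"}},"required":["targets"]}

```bash
ls; mkdir -p pics
cat > h.py <<'E'
import numpy as np, cv2, pickle
def save(n,tag):
    from rig import get_image
    d=get_image(n); cv2.imwrite(f'pics/{tag}.png',cv2.cvtColor(d['pixels'],cv2.COLOR_RGB2BGR))
    pickle.dump({k:np.array(v) for k,v in d.items()},open(f'pics/{tag}.pkl','wb')); return d
def load(tag): return pickle.load(open(f'pics/{tag}.pkl','rb'))
def ray(d,u,v,z):
    K,R,t=d['intrinsics'],d['R'],d['t']
    c=-R.T@t; r=R.T@np.linalg.solve(K,[u,v,1.0]); return c+r*(z-c[2])/r[2]
def proj(d,X):
    p=d['intrinsics']@(d['R']@np.array(X)+d['t']); return p[:2]/p[2]
def cloud(d):
    K,R,t=d['intrinsics'],d['R'],d['t']; z=d['z_map']; v,u=np.indices(z.shape)
    P=np.stack([u,v,np.ones_like(u)],-1)@np.linalg.inv(K).T*z[...,None]
    return (P-t)@R
E
python3 - <<'E'
from h import *
from rig import env
for n in ('top','side'):
    d=save(n,n+'0'); print(n,-d['R'].T@d['t'],d['R'].round(3).tolist(),d['intrinsics'][0])
o=env.observe(); print(o)
E
```

```text
pics
top [ 0.35181637 -0.10392313  1.15856543] [[0.03, -0.999, 0.035], [-0.984, -0.036, -0.175], [0.176, -0.029, -0.984]] [509.9214265    0.         271.89110857]
side [0.28718658 0.5156142  0.79184167] [[-0.926, -0.378, -0.011], [-0.269, 0.679, -0.683], [0.265, -0.629, -0.731]] [480.61995443   0.         276.6573185 ]
{'time_s': 0.1, 'q': array([ 5.55031603e+01,  2.18335473e+01,  7.43800216e+01,  1.00109562e-03,
        8.38576122e+01, -1.23357482e+01]), 'qvel': array([ 0.04934568, -0.09735333, -0.20416356, -0.00131987, -0.0664437 ,
        0.01464556]), 'joint_efforts': array([ 5.01582559e-03, -4.49213755e+01, -2.31655884e+01, -9.34926538e-05,
        3.65324158e-03, -7.73030450e-06]), 'position': array([0.20731329, 0.50915094, 0.23880938]), 'tool_rot': array([[ 9.26126145e-01, -7.17932658e-04,  3.77213265e-01],
       [-3.77213843e-01, -1.01404873e-03,  9.26125633e-01],
       [-2.82383206e-04, -9.99999228e-01, -1.20995118e-03]]), 'ft_force': array([0.45436122, 0.47151857, 0.11630657]), 'wrist_torque': array([0.01232917, 0.0125584 , 0.06458193]), 'grip_width': 0.08557533057564026}
```

View pics/top0.png

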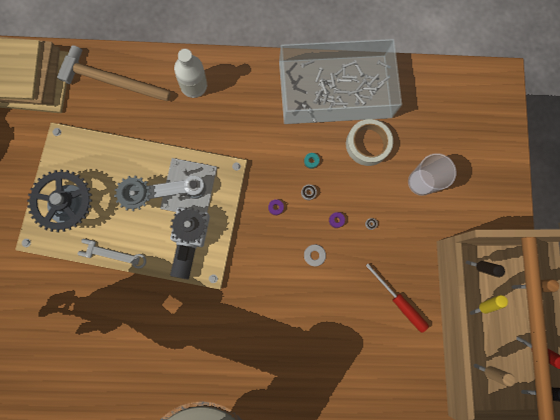

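View pics/side0.png

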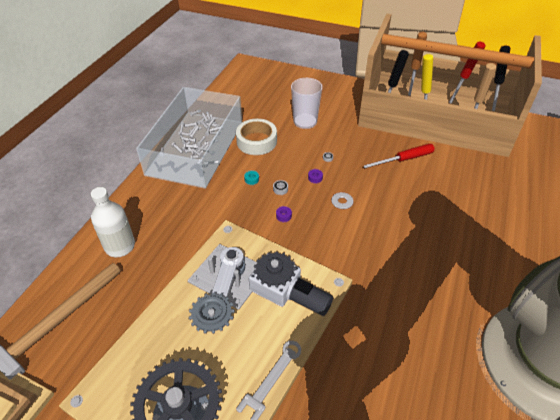

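Top view: the candidates are a steel/black ring at (309,192), a smaller steel ring at (372,224), purple rings at (277,207) and (338,220), and a turquoise one at (312,160). The washer is at (315,255). The steel ring at (309,192) fits best. I'll enlarge it and measure its diameter.

Run:
```python
from h import *
d=load('top0'); im=cv2.cvtColor(d['pixels'],cv2.COLOR_RGB2BGR)
a=cv2.resize(im[150:260,260:390],None,fx=5,fy=5,interpolation=cv2.INTER_CUBIC)
b=cv2.resize(im[140:270,100:250],None,fx=5,fy=5,interpolation=cv2.INTER_CUBIC)
cv2.imwrite('pics/a.png',a);cv2.imwrite('pics/b.png',b[:600])
s=load('side0'); im2=cv2.cvtColor(s['pixels'],cv2.COLOR_RGB2BGR)
cv2.imwrite('pics/c.png',np.hstack([cv2.resize(im2[150:210,260:340],None,fx=5,fy=5,interpolation=cv2.INTER_CUBIC),cv2.resize(im2[235:345,180:260],None,fx=5,fy=5,interpolation=cv2.INTER_CUBIC)[:300] if 0 else cv2.resize(im2[240:340,180:260],(400,300))]))
for nm,D in(('t',d),('s',s)):
    P=cloud(D)
    # high points above table near bearing
    for c in [(309,192),(372,224)] if nm=='t' else [(281,187),(328,156)]:
        u,v=c; w=P[v-14:v+15,u-14:u+15]; m=(w[...,2]>0.005)&(w[...,2]<0.03)
        p=w[m]; print(nm,c,m.sum(),p.mean(0).round(4),p.min(0).round(4),p.max(0).round(4))
P=cloud(d); 
for v in (180,186,192,198): print((P[v,297:322,2]*1000).round(0))
```

```text
t (309, 192) 164 [ 0.5868 -0.2204  0.0127] [ 0.5555 -0.2548  0.0052] [ 0.62   -0.2021  0.0225]
t (372, 224) 82 [ 0.5196 -0.3654  0.0086] [ 0.5065 -0.3994  0.0051] [ 0.532  -0.353   0.0144]
s (281, 187) 160 [ 0.5866 -0.2168  0.0126] [ 0.5708 -0.2462  0.0052] [ 0.6053 -0.199   0.0166]
s (328, 156) 80 [ 0.5204 -0.3532  0.0094] [ 0.507  -0.3772  0.0052] [ 0.5328 -0.2949  0.0153]
[ 1.  1. -1.  1.  1. -3. -2.  1.  2.  1.  0. -1. -3. -2.  3.  3.  0. -1.
  0. -3. -2.  0. -1. -2. -0.]
[-0.  2.  0.  0. -3. -3.  3. 15. 12. 12. 13. 13. 14. 13. 11. 13.  3. -3.
  2.  1.  3.  2.  3.  1.  3.]
[-0.  4. -1. -1. 11. 12. 12. 12. 13.  2. -2. -3. -0.  4.  7. 16. 17. 10.
 16. -1.  2.  0. -3. -3. -1.]
[-1.000e+00 -0.000e+00  2.000e+00  1.000e+00  1.000e+00 -1.000e+00
  3.000e+00  1.400e+01  1.300e+01  1.500e+01  1.200e+01  1.600e+01
  1.400e+01  1.200e+01  1.500e+01  1.400e+01  0.000e+00 -2.000e+00
 -0.000e+00  2.000e+00  1.159e+03 -2.000e+00  4.000e+00 -0.000e+00
 -1.000e+00]
```

View pics/a.png

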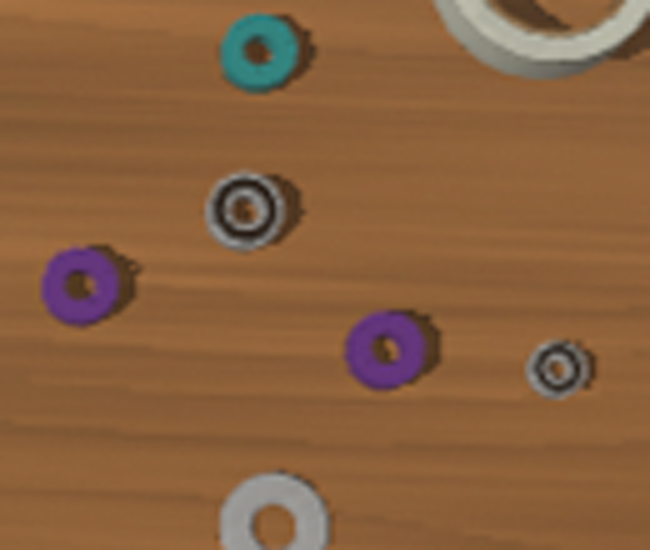

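View pics/b.png

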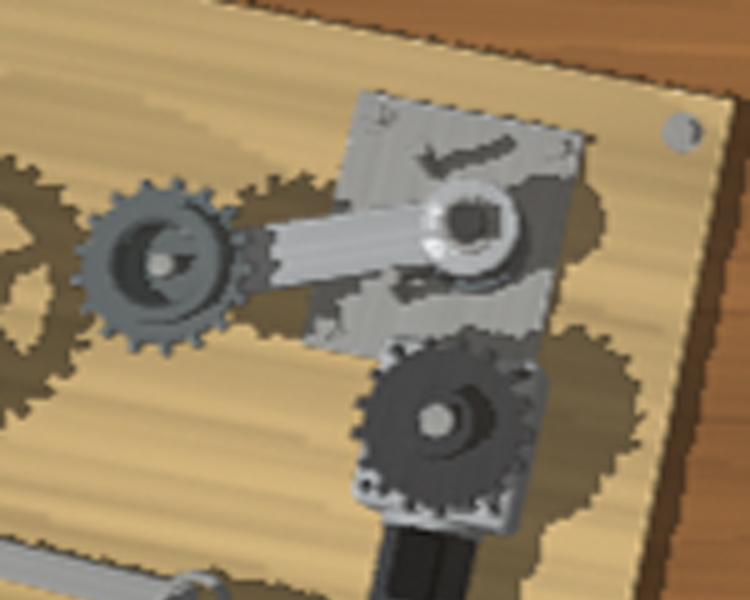

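View pics/c.png

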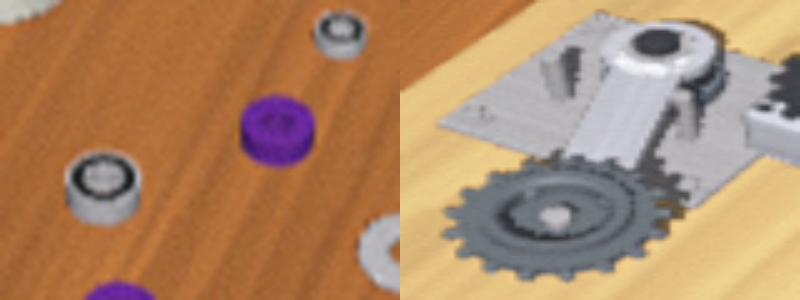

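The crop shows the ring at top (309,192) about 35.8 mm across and steel/black, so it is the 35 mm bearing. The one at (372,224) is about 28 mm, which makes it the bystander. Purple and turquoise are look-alikes. Next I measure centres from the outlines in both views.

```bash
cat > m.py <<'E'
from h import *
def outline(d,c,w,zlo,zhi,X0,r,cond=None):
    P=cloud(d); m=((P[...,2]>zlo)&(P[...,2]<zhi)&(np.hypot(P[...,0]-X0[0],P[...,1]-X0[1])<r)).astype(np.uint8)
    if cond is not None: m&=cond.astype(np.uint8)
    n,l,st,ce=cv2.connectedComponentsWithStats(m)
    k=1+np.argmax(st[1:,4]); h=cv2.findContours((l==k).astype(np.uint8),cv2.RETR_EXTERNAL,cv2.CHAIN_APPROX_NONE)[0][0]
    return h,(l==k)
E
python3 - <<'E'
from m import *
for t in('top0','side0'):
    d=load(t); hsv=cv2.cvtColor(d['pixels'],cv2.COLOR_RGB2HSV)
    h,m=outline(d,None,None,0.006,0.02,(0.587,-0.219),0.035)
    hull=cv2.convexHull(h); e=cv2.fitEllipse(hull); print(t,'bearing',e, ray(d,*e[0],0.007).round(4))
    # wheel
    g=(hsv[...,1]<75)
    P=cloud(d); c=(132,193) if t=='top0' else (212,311)
    X0=P[c[1]-3:c[1]+4,c[0]-3:c[0]+4].reshape(-1,3).mean(0); print('X0',X0)
    mm=(P[...,2]>0.062)&(P[...,2]<0.095)&(np.hypot(P[...,0]-X0[0],P[...,1]-X0[1])<0.05)
    h,m=outline(d,None,None,0.062,0.095,X0,0.05)
    ov=cv2.cvtColor(d['pixels'],cv2.COLOR_RGB2BGR).copy(); cv2.drawContours(ov,[h],-1,(0,0,255),1)
    hull=cv2.convexHull(h); e=cv2.fitEllipse(hull); print(t,'wheel',e,ray(d,*e[0],0.074).round(4))
    u,v=map(int,e[0]); cv2.imwrite(f'pics/ov_{t}.png',cv2.resize(ov[v-45:v+45,u-50:u+70],None,fx=5,fy=5,interpolation=cv2.INTER_NEAREST))
E
python3 -c "
import cv2,numpy as np
cv2.imwrite('pics/ov.png',cv2.resize(np.hstack([cv2.imread('pics/ov_top0.png'),cv2.imread('pics/ov_side0.png')]),(800,300)))"
```

```text
top0 bearing ((308.052490234375, 191.817626953125), (14.565627098083496, 15.14450454711914), 42.479488372802734) [ 0.5882 -0.2204  0.007 ]
X0 [0.55802767 0.1659386  0.07245603]
top0 wheel ((134.13929748535156, 192.8443603515625), (33.9782600402832, 42.97877502441406), 82.65666198730469) [0.5582 0.161  0.074 ]
side0 bearing ((280.1488952636719, 185.76901245117188), (13.089698791503906, 15.174825668334961), 92.2754898071289) [ 0.589  -0.2225  0.007 ]
X0 [0.55695659 0.16555014 0.07626934]
side0 wheel ((211.3549346923828, 311.3760986328125), (40.8817024230957, 48.434566497802734), 56.727684020996094) [0.5585 0.1655 0.074 ]
```

View pics/ov.png

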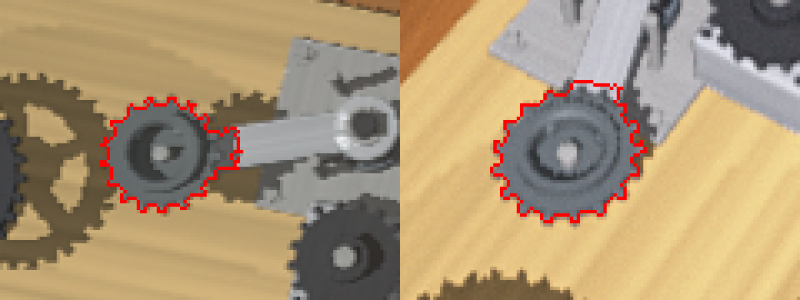

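Run:
```python
from m import *
from scipy.optimize import least_squares
W=np.array([0.558,0.165])
for t in('top0','side0'):
    d=load(t); P=cloud(d)
    h,m=outline(d,None,None,0.062,0.095,W,0.05)
    q=np.array([ray(d,u,v,0.074)[:2] for u,v in h[:,0]])
    ang=np.arctan2(q[:,1]-W[1],q[:,0]-W[0])
    keep=np.abs(np.angle(np.exp(1j*(ang-np.arctan2(-1,0.15)))))>0.7
    q=q[keep]
    f=least_squares(lambda p:np.hypot(q[:,0]-p[0],q[:,1]-p[1])-p[2],[*W,0.038])
    print(t,'outline circle',f.x.round(4))
    r=np.hypot(*(q-f.x[:2]).T)
    q=q[r>np.median(r)-.0005]; f=least_squares(lambda p:np.hypot(q[:,0]-p[0],q[:,1]-p[1])-p[2],[*W,0.038]); print('tips',f.x.round(4))
    # hub-top annulus pts
    hm=(P[...,2]>.081)&(P[...,2]<.088)&(np.hypot(P[...,0]-f.x[0],P[...,1]-f.x[1])<.028)
    print('hub top n',hm.sum(),P[hm].mean(0).round(4))
    # stub axle: brightest pixels near centre
    u,v=map(int,proj(d,[*f.x[:2],.075])); g=cv2.cvtColor(d['pixels'],cv2.COLOR_RGB2GRAY)[v-6:v+7,u-6:u+7]
    ys,xs=np.where(g>140); print('axle px',u-6+xs.mean(),v-6+ys.mean(),len(xs),'z',P[v-6+ys,u-6+xs,2].mean(), 'ray78',ray(d,u-6+xs.mean(),v-6+ys.mean(),.076).round(4), 'fit',proj(d,[*f.x[:2],.076]))
    # pivot nut: 
    pm=(P[...,2]>.06)&(P[...,2]<.085)&(np.hypot(P[...,0]-.565,P[...,1]-.03)<.05)
    print('pivot-ish',P[pm].mean(0).round(4),P[pm].min(0),P[pm].max(0))
```

```text
top0 outline circle [0.5579 0.1657 0.0356]
tips [0.5581 0.1658 0.037 ]
hub top n 193 [0.5573 0.1659 0.0835]
axle px 131.28571428571428 192.5 14 z 0.07792479666264816 ray78 [0.5584 0.1667 0.076 ] fit [131.66000437 192.65677946]
pivot-ish [0.5673 0.0447 0.0667] [0.51585013 0.00621549 0.06001756] [0.60308613 0.07931394 0.08225597]
side0 outline circle [0.5589 0.1664 0.0363]
tips [0.5589 0.1665 0.0378]
hub top n 365 [0.5584 0.1671 0.084 ]
axle px 210.6216216216216 311.97297297297297 37 z 0.07776544936314665 ray78 [0.5584 0.168  0.076 ] fit [210.74675766 311.17754487]
pivot-ish [0.569  0.0485 0.0676] [0.51524841 0.00830234 0.06003748] [0.60514815 0.07977483 0.08073875]
```

```bash
cat > k.py <<'E'
from h import *
from rig import env
def st():
    o=env.observe(); print('t',o['time_s'].__round__(2),'p',(o['position']*1000).round(1),'q',o['q'].round(1),'F',o['ft_force'].round(1),'w',round(o['grip_width']*1000,1))
    print('zaxis',o['tool_rot'][:,2].round(3),'yaw z deg',np.degrees(np.arctan2(o['tool_rot'][1,2],o['tool_rot'][0,2])).round(2),'tilt',o['tool_rot'][2].round(4)); return o
def to(x,y,z,n=1):
    o=st(); d=(np.array([x,y,z])-o['position'])*1000; l=o['tool_rot'].T@d
    print('tool shift mm',l.round(1),'per row',(l/n).round(1))
E
python3 - <<'E'
from k import *
to(.5886,-.2213,.12,15)
d=load('top0'); print('pivot guess',ray(d,194,185,.073)); d=load('side0'); print(ray(d,231.5,253.5,.073))
E
```

```text
t 0.1 p [207.3 509.2 238.8] q [ 55.5  21.8  74.4   0.   83.9 -12.3] F [0.5 0.5 0.1] w 85.6
zaxis [ 0.377  0.926 -0.001] yaw z deg 67.84 tilt [-3.0e-04 -1.0e+00 -1.2e-03]
tool shift mm [ 628.7  119.3 -532.5] per row [ 41.9   8.  -35.5]
pivot guess [0.58048453 0.03419313 0.073     ]
[0.58095336 0.0410178  0.073     ]
```

>>> move_arm:
  targets: [42, 8, -35.5, 0, 0, 0, 42, 8, -35.5, 0, 0, 0, 42, 8, -35.5, 0, 0, 0, 42, 8, -35.5, 0, 0, 0, 42, 8, -35.5, 0, 0, 0]
  hand: 0.25

```text
time_s: 0.72
position: [0.3354, 0.2641, 0.199]
tool_rot: [[0.926, -0.0, 0.377], [-0.377, -0.0, 0.926], [-0.0, -1.0, -0.0]]
ft_force: [1.3, 0.8, -0.5]
grip_width: 0.0535
```

>>> move_arm:
  targets: [42, 8, -35.5, 0, 0, 0, 42, 8, -35.5, 0, 0, 0, 42, 8, -35.5, 0, 0, 0, 42, 8, -35.5, 0, 0, 0, 42, 8, -35.5, 0, 0, 0]

```text
time_s: 1.35
position: [0.463, 0.0204, 0.1589]
tool_rot: [[0.926, -0.0, 0.377], [-0.377, 0.0, 0.926], [-0.0, -1.0, 0.0]]
ft_force: [0.9, 1.0, 0.7]
grip_width: 0.0533
```

>>> move_arm:
  targets: [42, 8, -35.5, 0, 0, 0, 42, 8, -35.5, 0, 0, 0, 42, 8, -35.5, 0, 0, 0, 42, 8, -35.5, 0, 0, 0, 42, 8, -35.5, 0, 0, 0]

```text
time_s: 1.98
position: [0.5905, -0.2231, 0.1186]
tool_rot: [[0.926, -0.001, 0.377], [-0.377, 0.0, 0.926], [-0.001, -1.0, 0.0]]
ft_force: [0.4, 1.3, 0.3]
grip_width: 0.0537
```

Run:
```python
from k import *
to(.5886,-.2213,.045,5)
save('side','s1'); save('top','t1')
```

```text
t 1.98 p [ 590.5 -223.1  118.6] q [-31.4  35.7  70.8   0.   73.6 -99.3] F [0.4 1.3 0.3] w 53.7
zaxis [0.377 0.926 0.   ] yaw z deg 67.82 tilt [-7.e-04 -1.e+00  2.e-04]
tool shift mm [-2.4 73.7  0.9] per row [-0.5 14.7  0.2]
```

View pics/s1.png

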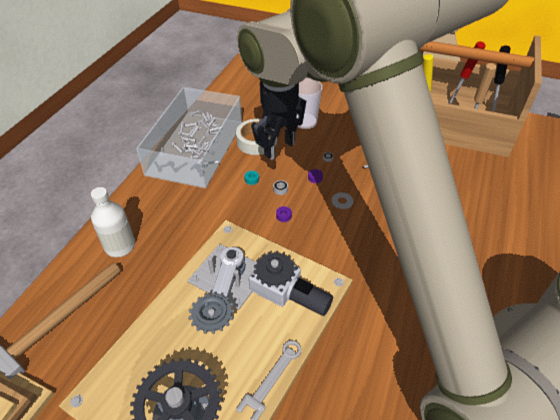

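The side view shows the gripper above the bearing, which is at (280,187), with the fingertips around (268,155). I'll measure the tip height relative to the TCP.

Run:
```python
from k import *
o=env.observe()
for t in('s1','t1'):
    d=load(t);P=cloud(d);q=(P-o['position'])@o['tool_rot']
    m=(np.abs(q[...,2])<.06)&(np.abs(q[...,0])<.03)&(P[...,2]>.05)&(q[...,1]>-.02)
    q=q[m]*1000; print(t,len(q))
    if len(q): 
        print('tip y pct',np.percentile(q[:,1],[50,90,95,98,99,100]).round(1),'x',np.percentile(q[:,0],[2,98]),'z',np.percentile(q[:,2],[1,99]))
        tip=q[q[:,1]>np.percentile(q[:,1],80)]; print(tip.min(0).round(1),tip.max(0).round(1))
```

```text
s1 140
tip y pct [-10.9  -1.4  -0.    1.8   2.    2.7] x [-13.83638793   6.96318624] z [-36.37283643  44.10720532]
[-14.   -5.  -28.9] [ 7.5  2.7 37.3]
t1 0
```

>>> move_arm:
  targets: [-0.5, 15, 0.2, 0, 0, 0, -0.5, 15, 0.2, 0, 0, 0, -0.5, 15, 0.2, 0, 0, 0, -0.5, 15, 0.2, 0, 0, 0, -0.5, 15, 0.2, 0, 0, 0]

```text
time_s: 2.7
position: [0.588, -0.2193, 0.0433]
tool_rot: [[0.926, -0.0, 0.377], [-0.377, 0.0, 0.926], [-0.0, -1.0, 0.0]]
ft_force: [0.1, -0.7, -0.6]
grip_width: 0.0536
```

Run:
```python
from k import *
to(.5886,-.2213,.015,5)
for n in('side','top'):
    d=save(n,n[0]+'2'); u,v=map(int,proj(d,[.5886,-.2213,.014])); print(u,v)
    im=cv2.cvtColor(d['pixels'],cv2.COLOR_RGB2BGR); cv2.imwrite(f'pics/{n[0]}2c.png',cv2.resize(im[v-50:v+30,u-50:u+50],None,fx=4,fy=4,interpolation=cv2.INTER_CUBIC))
o=env.observe()
for t in('s2','t2'):
    d=load(t);P=cloud(d);q=(P-o['position'])@o['tool_rot']
    m=(np.abs(q[...,2])<.055)&(np.abs(q[...,0])<.02)&(P[...,2]>.022)&(q[...,1]>-.02)
    q=q[m]*1000; print(t,len(q))
    if len(q)>3: print(np.percentile(q[:,1],[50,90,95,98,99,100]).round(1))
cv2.imwrite('pics/2c.png',np.hstack([cv2.imread('pics/s2c.png'),cv2.imread('pics/t2c.png')]))
```

```text
t 2.7 p [ 588.  -219.3   43.3] q [-31.2  40.3  75.9   0.   63.8 -99.1] F [ 0.1 -0.7 -0.6] w 53.6
zaxis [0.377 0.926 0.   ] yaw z deg 67.86 tilt [-1.e-04 -1.e+00  0.e+00]
tool shift mm [ 1.3 28.3 -1.7] per row [ 0.3  5.7 -0.3]
280 183
308 191
s2 127
[-10.6  -2.5   0.5   1.3   1.4   2.5]
t2 0
```

View pics/2c.png

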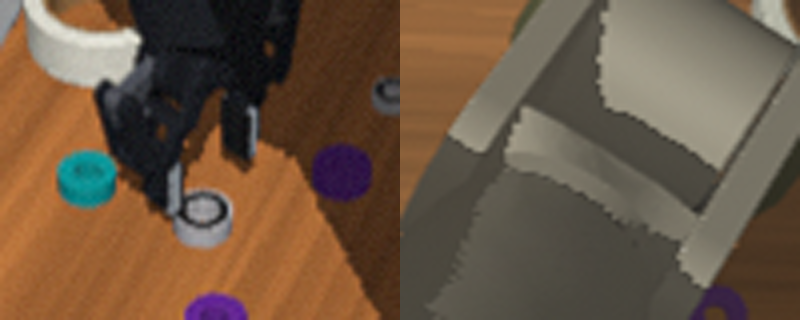

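>>> move_arm:
  targets: [0.4, 10, -0.5, 0, 0, 0, 0.4, 10, -0.5, 0, 0, 0, 0.3, 8, -0.5, 0, 0, 0, 0.2, 4.3, -0.2, 0, 0, 0, 0, 0, 0, 0, 0, 0]

```text
time_s: 3.42
position: [0.5886, -0.2217, 0.0118]
tool_rot: [[0.926, -0.0, 0.377], [-0.377, 0.0, 0.926], [-0.0, -1.0, 0.0]]
ft_force: [0.4, -0.5, -0.0]
grip_width: 0.0534
```

Run:
```python
from k import *
to(.5886,-.2213,.011,1)
d=save('side','s3'); v,u=183,280
im=cv2.cvtColor(d['pixels'],cv2.COLOR_RGB2BGR); cv2.imwrite(f'pics/s3c.png',cv2.resize(im[v-40:v+30,u-50:u+50],None,fx=6,fy=6,interpolation=cv2.INTER_CUBIC))
```

```text
t 3.42 p [ 588.6 -221.7   11.8] q [-31.4  42.7  77.   -0.   60.3 -99.2] F [ 0.4 -0.5 -0. ] w 53.4
zaxis [0.377 0.926 0.   ] yaw z deg 67.83 tilt [-4.e-04 -1.e+00  0.e+00]
tool shift mm [-0.1  0.8  0.3] per row [-0.1  0.8  0.3]
```

View pics/s3c.png

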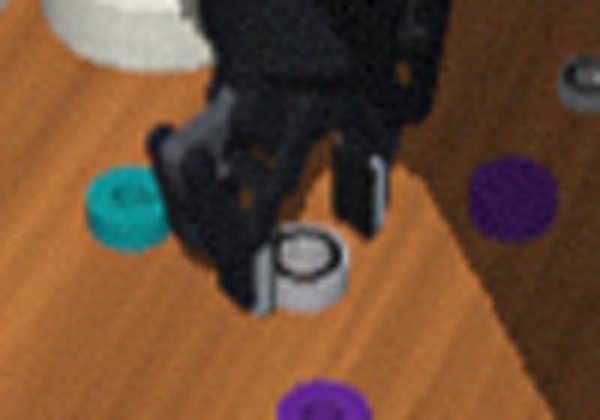

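>>> move_arm:
  targets: [0, 0, 0, 0, 0, 0, 0, 0, 0, 0, 0, 0, 0, 0, 0, 0, 0, 0, 0, 0, 0, 0, 0, 0, 0, 0, 0, 0, 0, 0]
  hand: -1
  squeeze: 35

```text
time_s: 4.1
position: [0.5889, -0.2218, 0.0126]
tool_rot: [[0.926, 0.001, 0.377], [-0.377, -0.001, 0.926], [0.001, -1.0, -0.0]]
ft_force: [-0.5, 0.5, 5.4]
grip_width: 0.033
```

Run:
```python
from k import *
st()
d=save('side','s4'); v,u=183,280
im=cv2.cvtColor(d['pixels'],cv2.COLOR_RGB2BGR); cv2.imwrite(f'pics/s4c.png',cv2.resize(im[v-40:v+30,u-50:u+50],None,fx=6,fy=6,interpolation=cv2.INTER_CUBIC))
```

```text
t 4.1 p [ 588.9 -221.8   12.6] q [-31.4  42.7  77.    0.   60.3 -99.2] F [-0.5  0.5  5.4] w 33.0
zaxis [ 0.377  0.926 -0.   ] yaw z deg 67.84 tilt [ 1.e-03 -1.e+00 -2.e-04]
```

View pics/s4c.png

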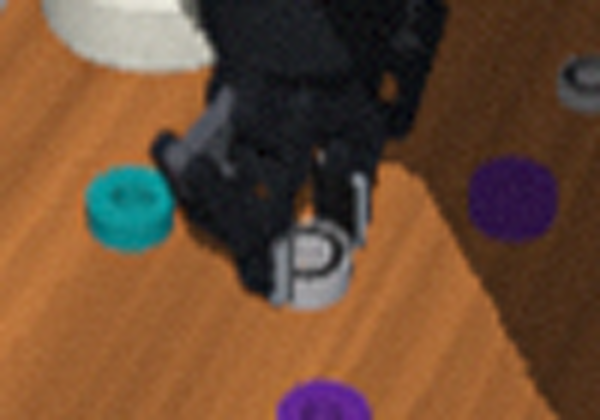

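Run:
```python
from k import *
o=env.observe(); d=load('s4'); R=o['tool_rot']
for sx in(-.011,0,.011):
  for z in(0,.004,.008,.012): 
    p=o['position']+R@[sx,0,.0175]; p[2]=z; print(sx,z,((proj(d,p)-[230,143])*6).round(0), end=' ')
  print()
for z in (0,.014): print('bearing ctr',((proj(d,[*o['position'][:2],z])-[230,143])*6).round(0))
```

```text
-0.011 0 [289. 308.] -0.011 0.004 [289. 300.] -0.011 0.008 [289. 293.] -0.011 0.012 [289. 286.] 
0 0 [269. 294.] 0 0.004 [269. 286.] 0 0.008 [269. 279.] 0 0.012 [268. 272.] 
0.011 0 [249. 280.] 0.011 0.004 [248. 273.] 0.011 0.008 [248. 265.] 0.011 0.012 [248. 258.] 
bearing ctr [300. 271.]
bearing ctr [300. 245.]
```

>>> move_arm:
  targets: [0, 0, 0, 0, 0, 0, 0, -1.5, 0, 0, 0, 0, 0, -3, 0, 0, 0, 0, 0, 0, 0, 0, 0, 0, 0, 0, 0, 0, 0, 0]
  hand: 0

```text
time_s: 4.78
position: [0.5886, -0.2216, 0.0165]
tool_rot: [[0.926, -0.0, 0.377], [-0.377, 0.0, 0.926], [-0.0, -1.0, -0.0]]
ft_force: [0.4, -0.4, 0.1]
grip_width: 0.0425
```

>>> move_arm:
  targets: [0, 0, 0, 0, 0, 0, 0, 0, 0, 0, 0, 0, 0, 0, 0, 0, 0, 0, 0, 0, 0, 0, 0, 0, 0, 0, 0, 0, 0, 0]
  hand: -1
  squeeze: 30

```text
time_s: 5.4
position: [0.5887, -0.2217, 0.0167]
tool_rot: [[0.926, 0.0, 0.377], [-0.377, -0.0, 0.926], [0.0, -1.0, -0.0]]
ft_force: [-1.9, 1.0, 4.2]
grip_width: 0.0329
```

Run:
```python
from k import *
st()
d=save('side','s5'); v,u=183,280
im=cv2.cvtColor(d['pixels'],cv2.COLOR_RGB2BGR); cv2.imwrite(f'pics/s5c.png',cv2.resize(im[v-40:v+30,u-50:u+50],None,fx=6,fy=6,interpolation=cv2.INTER_CUBIC))
```

```text
t 5.4 p [ 588.7 -221.7   16.7] q [-31.4  42.3  76.8  -0.   60.8 -99.2] F [-1.9  1.   4.2] w 32.9
zaxis [ 0.377  0.926 -0.   ] yaw z deg 67.84 tilt [ 2.e-04 -1.e+00 -1.e-04]
```

View pics/s5c.png

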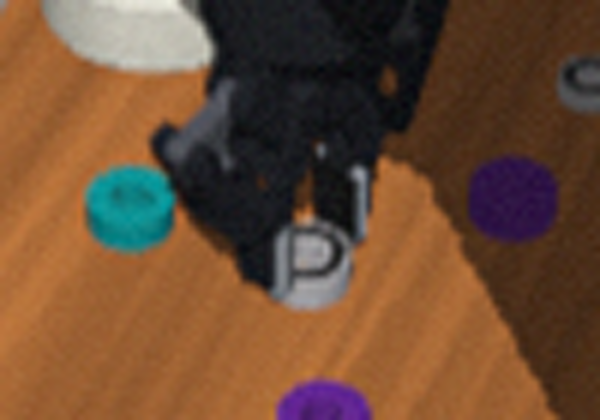

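>>> move_arm:
  targets: [0, -15, 0, 0, 0, 0, 0, -25, 0, 0, 0, 0, 0, -30, 0, 0, 0, 0, 0, -30, 0, 0, 0, 0, 0, -20, 0, 0, 0, 0]

```text
time_s: 6.08
position: [0.589, -0.2218, 0.1387]
tool_rot: [[0.926, 0.002, 0.377], [-0.377, -0.001, 0.926], [0.002, -1.0, -0.0]]
ft_force: [0.0, -0.2, -0.7]
grip_width: 0.0327
```

Run:
```python
from k import *
to(.5583,.1663,.122,10)
```

```text
t 6.08 p [ 589.  -221.8  138.7] q [-31.4  34.3  69.8   0.   75.7 -99.2] F [ 0.  -0.2 -0.7] w 32.7
zaxis [ 0.377  0.926 -0.   ] yaw z deg 67.84 tilt [ 2.2e-03 -1.0e+00 -3.0e-04]
tool shift mm [-174.8   16.2  347.8] per row [-17.5   1.6  34.8]
```

>>> move_arm:
  targets: [-17.5, 0, 34.8, 0, 0, 0, -17.5, 0, 34.8, 0, 0, 0, -17.5, 0, 34.8, 0, 0, 0, -17.5, 0, 34.8, 0, 0, 0, -17.5, 0, 34.8, 0, 0, 0]

```text
time_s: 6.7
position: [0.5732, -0.0263, 0.1372]
tool_rot: [[0.926, 0.001, 0.377], [-0.377, -0.0, 0.926], [0.001, -1.0, 0.0]]
ft_force: [0.7, -0.1, -0.8]
grip_width: 0.0326
```

>>> move_arm:
  targets: [-17.5, 3, 34.8, 0, 0, 0, -17.5, 3, 34.8, 0, 0, 0, -17.5, 3, 34.8, 0, 0, 0, -17.5, 3, 34.8, 0, 0, 0, -17.5, 4, 34.8, 0, 0, 0]

```text
time_s: 7.32
position: [0.5578, 0.1679, 0.1211]
tool_rot: [[0.926, 0.001, 0.377], [-0.377, 0.0, 0.926], [0.001, -1.0, 0.0]]
ft_force: [0.4, -0.1, -1.4]
grip_width: 0.0327
```

>>> move_arm:
  targets: [0, 0, 0, 0, 0, 0, 0, 0, 0, 0, 0, 0, 0, 0, 0, 0, 0, 0, 0, 0, 0, 0, 0, 0, 0, 0, 0, 0, 0, 0]

```text
time_s: 7.95
position: [0.558, 0.1662, 0.1206]
tool_rot: [[0.926, 0.0, 0.378], [-0.378, 0.0, 0.926], [0.0, -1.0, 0.0]]
ft_force: [-0.3, 0.2, -0.3]
grip_width: 0.0327
```

Run:
```python
from k import *
to(.5583,.1663,.122,1)
for n in('side','top'):
    d=save(n,n[0]+'6'); u,v=map(int,proj(d,[.558,.166,.1]))
    im=cv2.cvtColor(d['pixels'],cv2.COLOR_RGB2BGR); cv2.imwrite(f'pics/{n[0]}6c.png',cv2.resize(im[v-50:v+40,u-50:u+50],None,fx=4,fy=4,interpolation=cv2.INTER_CUBIC)); print(u,v)
cv2.imwrite('pics/6c.png',np.hstack([cv2.imread('pics/s6c.png'),cv2.imread('pics/t6c.png')]))
```

```text
t 7.95 p [558.  166.2 120.6] q [  4.9  31.2  79.4   0.   69.4 -62.9] F [-0.3  0.2 -0.3] w 32.7
zaxis [0.378 0.926 0.   ] yaw z deg 67.79 tilt [ 0. -1.  0.]
tool shift mm [ 0.3 -1.4  0.2] per row [ 0.3 -1.4  0.2]
209 303
128 190
```

View pics/6c.png

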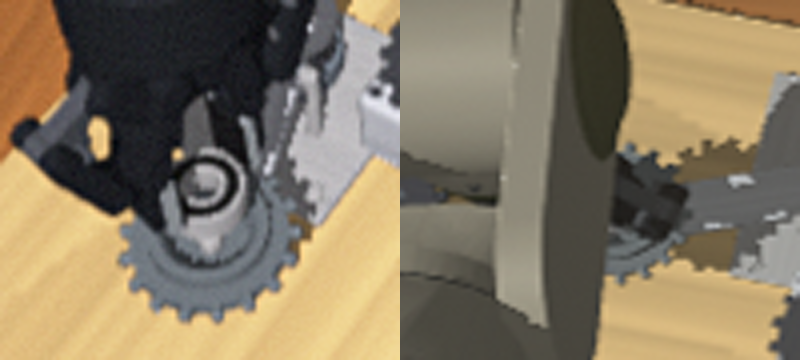

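Run:
```python
from k import *
d=load('s6'); im=cv2.cvtColor(d['pixels'],cv2.COLOR_RGB2BGR)
for z in(.104,.118):
    print(proj(d,[.558,.1662,z]))
cv2.imwrite('pics/s6d.png',cv2.resize(im[270:345,180:255],None,fx=8,fy=8,interpolation=cv2.INTER_CUBIC))
x=cv2.imread('pics/s6d.png')
# draw predicted circles: bearing top at TCP (red), bore mouth (green)
def circ(c,r,z,col):
    pts=[((proj(d,[c[0]+r*np.cos(a),c[1]+r*np.sin(a),z])-[180,270]+.5)*8) for a in np.linspace(0,6.3,60)]
    cv2.polylines(x,[np.array(pts).astype(int)],True,col,1)
circ((.558,.1662),.0175,.118,(0,0,255));circ((.5587,.1668),.026,.084,(0,255,0));circ((.5587,.1668),.01825,.084,(0,255,0));circ((.5587,.1668),.039,.074,(255,0,0))
cv2.imwrite('pics/s6e.png',x)
```

```text
[209.42733575 302.33331999]
[208.45474538 297.73253019]
```

View pics/s6e.png

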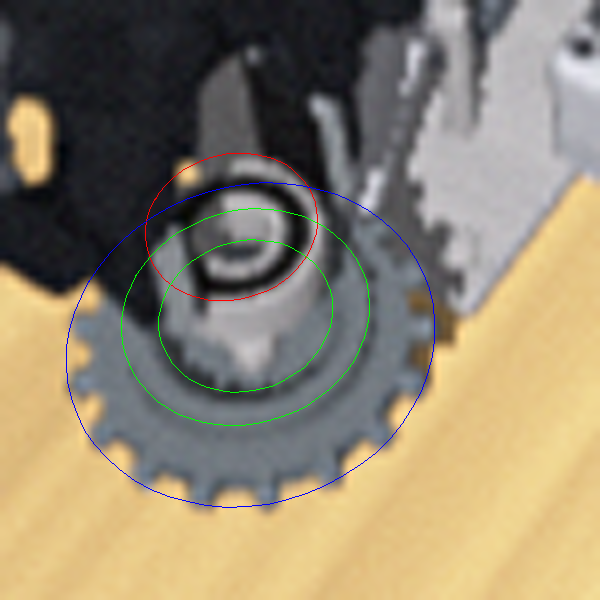

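Run:
```python
from k import *
from m import *
# colour based bearing in initial pictures
for t,c in(('top0',(309,192)),('side0',(281,187))):
    d=load(t); hsv=cv2.cvtColor(d['pixels'],cv2.COLOR_RGB2HSV); u,v=c
    s=hsv[v-14:v+15,u-14:u+15].astype(int)
    m=((s[...,1]<70)).astype(np.uint8)
    n,l,stt,ce=cv2.connectedComponentsWithStats(m); k=1+np.argmax(stt[1:,4])
    h=cv2.findContours((l==k).astype(np.uint8),0,1)[0][0]; e=cv2.fitEllipse(cv2.convexHull(h)); b=stt[k]
    px=(u-14+b[0]+(b[2]-1)/2,v-14+b[1]+(b[3]-1)/2)
    print(t,'colour',u-14+e[0][0],v-14+e[0][1],e[1],'box',px,ray(d,u-14+e[0][0],v-14+e[0][1],.007).round(4),ray(d,*px,.007).round(4))
    for r in m*1: print(''.join('.#'[i] for i in r)) if t=='side0' else None
# wheel by colour
from scipy.optimize import least_squares
W=np.array([.5585,.1663])
for t in('top0','side0'):
    d=load(t); hsv=cv2.cvtColor(d['pixels'],cv2.COLOR_RGB2HSV)
    m=((hsv[...,0]>90)&(hsv[...,0]<130)&(hsv[...,1]>15)) .astype(np.uint8)
    u,v=map(int,proj(d,[*W,.074])); w=np.zeros_like(m); cv2.circle(w,(u,v),30,1,-1); m&=w
    n,l,stt,ce=cv2.connectedComponentsWithStats(m); k=1+np.argmax(stt[1:,4])
    h=max(cv2.findContours((l==k).astype(np.uint8),0,cv2.CHAIN_APPROX_NONE)[0],key=len)
    q=np.array([ray(d,a,b,.074)[:2] for a,b in h[:,0]])
    ang=np.arctan2(q[:,1]-W[1],q[:,0]-W[0]); q=q[np.abs(np.angle(np.exp(1j*(ang-np.arctan2(-1,.15)))))>.7]
    for i in range(3):
        f=least_squares(lambda p:np.hypot(q[:,0]-p[0],q[:,1]-p[1])-p[2],[*W,.038],loss='soft_l1',f_scale=.001); 
        r=np.hypot(*(q-f.x[:2]).T); q=q[r>np.percentile(r,25)] if i<2 else q
    print(t,'wheel colour',f.x.round(4),len(q))
```

```text
top0 colour 308.5258483886719 191.9623899459839 (14.935112953186035, 15.545697212219238) box (np.float64(308.5), np.float64(192.0)) [ 0.5879 -0.2215  0.007 ] [ 0.5878 -0.2214  0.007 ]
side0 colour 280.3302946090698 186.9149932861328 (14.907879829406738, 15.362138748168945) box (np.float64(280.0), np.float64(187.5)) [ 0.5872 -0.2191  0.007 ] [ 0.5872 -0.2171  0.007 ]
.............................
.............................
.............................
.............................
.............................
.............................
.............................
.............................
.........##########..........
........############.........
.......##############........
......###############........
......###############........
......###############........
......###############........
......###############........
......###############........
.......##############........
.......#############.........
........############.........
.........##########..........
...........######............
.............................
.............................
.............................
.............................
.............................
.............................
.............................
top0 wheel colour [0.5597 0.1643 0.0337] 57
side0 wheel colour [0.558  0.1663 0.0362] 67
```

Run:
```python
from k import *
d=load('s6'); g=cv2.cvtColor(d['pixels'],cv2.COLOR_RGB2GRAY)
np.set_printoptions(linewidth=250)
print(g[286:320,196:226])
for p in((211,298.9),(210.5,298.5)): print(ray(d,*p,.118).round(4))
```

```text
[[ 37  33  33 ...  49  22  85]
 [ 24  33  34 ...  57  25  72]
 [ 32  35  27 ...  62  25  84]
 ...
 [111 108 120 ...  91  95 113]
 [118 106 111 ...  88 106 122]
 [123 111  95 ... 108 118 121]]
[0.5531 0.1666 0.118 ]
[0.5542 0.1663 0.118 ]
```

Run:
```python
from k import *
o=env.observe(); d=load('s6'); P=cloud(d)
np.set_printoptions(linewidth=250)
Q=(P-[.558,.1662,0])*1000
sub=Q[288:318,196:226]
print('z'); print('\n'.join(' '.join('%4d'%a for a in r) for r in sub[...,2]))
g=cv2.cvtColor(d['pixels'],cv2.COLOR_RGB2GRAY)[288:318,196:226]
print('g'); print('\n'.join(' '.join('%4d'%a for a in r) for r in g))
print('axle',proj(d,[.5585,.1668,.078]))
```

```text
z
 188  189  190  188  186  186  183  180  180   26   22   24   26   27   27   22  121  119  123  128  129  133  138  139  138  136  133  128  123   64
 186  187  189  185  185  182  181  180   23  791   23   23   27   25   23   23   22  116  121  121  128  128  134  135  137  133  133  791  120   64
 183  184  186  183  182  181  180   18   18   23  119  116  117  118  117  117  117  119  115  119  122  125  129  134  133  133  129  128   62  791
 179  183  184  180  179  169   17   18  118  116  119  116  117  114  116  116  117  117  119  118  121  123  128  129  130  130  128  125   65   66
 177  182  182  179  169  166   17  118  116  119  120  116  118  118  117  118  117  117  118  118  117  120  123  125  128  126  124  120   62   67
 175  180  170  170  166  165  117  119  117  115  118  117  116  117  117  118  115  116  117  117  117  117  119  122  124  124  123  119   66   65
 172  169  168  168  164  164  117  118  115  118  117  116  791  117  120  117  119  791  115  115  116  115  118  117  122  122  119   61   65   63
 169  168  166  164  162  161  116  116  791  11
[... 7236 characters left out ...]
85  165  110  115  124  117  123  122  109   95  111  120  123   73
 120  119  123   93   72   58   56  115  122  121  119  117  116  156  188  190  172  152  113  114  122  119  118  115   93  105  119  124  107   79
 113  119  123  114   85   63   53   86   90  119  123  121  117  143  164  179  156  127  113  120  120  123   97   88   93  115  122  113   91   92
  98  118  118  120   99   73   55   55   59   83   94  117  118  125  138  153  134  112  116  122  116   94   65   78  109  123  122  102   82  108
 111  108  120  122  116  100   67   55   49   50   57  114   98   92  116  121  124   97  117   96   90   80   92  110  123  122  108   91   95  113
axle [210.74131031 310.76352606]
```

>>> move_arm:
  targets: [1, 2, 0.1, 0, 0, 0, 1.2, 4, 0.1, 0, 0, 0, 0, 5, 0, 0, 0, 0, 0, 4, 0, 0, 0, 0, 0, 3, 0, 0, 0, 0]

```text
time_s: 8.68
position: [0.5599, 0.166, 0.1021]
tool_rot: [[0.926, -0.0, 0.377], [-0.377, -0.0, 0.926], [-0.0, -1.0, -0.0]]
ft_force: [0.6, -0.0, -0.6]
grip_width: 0.0327
```

>>> move_arm:
  targets: [0, 1.5, 0, 0, 0, 0, 0, 1.5, 0, 0, 0, 0, 0, 1.5, 0, 0, 0, 0, 0, 1, 0, 0, 0, 0, 0, 1, 0, 0, 0, 0]

```text
time_s: 9.3
position: [0.56, 0.166, 0.096]
tool_rot: [[0.926, 0.0, 0.377], [-0.377, 0.0, 0.926], [0.0, -1.0, 0.0]]
ft_force: [0.0, -0.5, -0.6]
grip_width: 0.0324
```

```bash
cat > lk.py <<'E'
from k import *
import sys
tag=sys.argv[1]; st()
for n in('side','top'):
    d=save(n,n[0]+tag); u,v=map(int,proj(d,[.558,.166,.084]))
    im=cv2.cvtColor(d['pixels'],cv2.COLOR_RGB2BGR); cv2.imwrite(f'pics/{n[0]}{tag}c.png',cv2.resize(im[v-45:v+35,u-40:u+40],None,fx=5,fy=5,interpolation=cv2.INTER_CUBIC))
cv2.imwrite(f'pics/{tag}c.png',np.hstack([cv2.imread(f'pics/s{tag}c.png'),cv2.imread(f'pics/t{tag}c.png')]))
E
python3 lk.py 7
```

```text
t 9.3 p [560. 166.  96.] q [  4.9  33.   80.7  -0.   66.3 -62.9] F [ 0.  -0.5 -0.6] w 32.4
zaxis [0.377 0.926 0.   ] yaw z deg 67.84 tilt [ 1.e-04 -1.e+00  0.e+00]
```

View pics/7c.png

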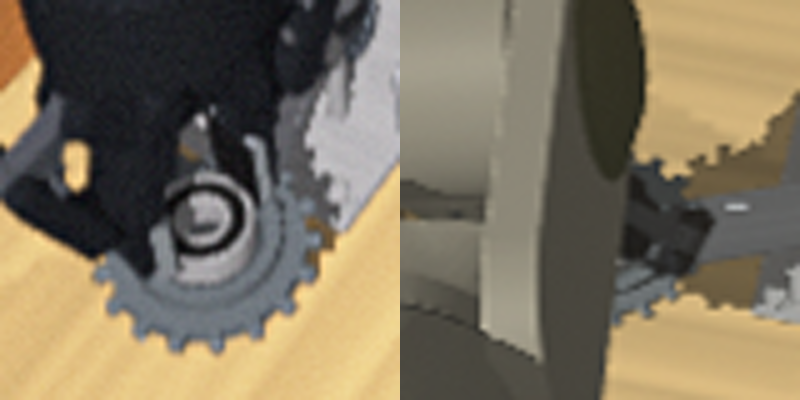

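The side view shows the bearing entering the bore, with its seal ring at crop (208,218) centred in the hub and no contact force. I'll keep lowering.

>>> move_arm:
  targets: [0, 1, 0, 0, 0, 0, 0, 1, 0, 0, 0, 0, 0, 0.5, 0, 0, 0, 0, 0, 0, 0, 0, 0, 0, 0, 0, 0, 0, 0, 0]

```text
time_s: 10.02
position: [0.5603, 0.166, 0.0941]
tool_rot: [[0.926, 0.001, 0.377], [-0.377, 0.0, 0.926], [0.001, -1.0, 0.001]]
ft_force: [-1.4, 0.0, 6.2]
grip_width: 0.0325
```

```bash
python3 lk.py 8
```

```text
t 10.03 p [560.3 166.   94.1] q [  4.9  33.1  80.8  -0.   66.  -62.9] F [-1.4  0.   6.2] w 32.5
zaxis [0.377 0.926 0.001] yaw z deg 67.84 tilt [ 1.2e-03 -1.0e+00  6.0e-04]
```

View pics/8c.png

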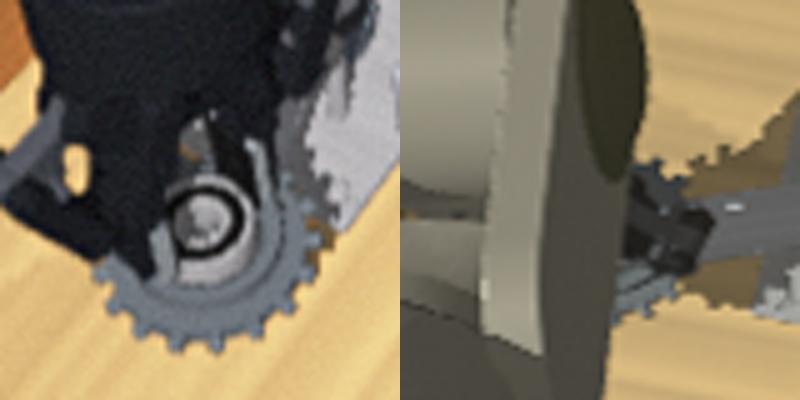

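>>> move_arm:
  targets: [0, -0.5, 0, 0, 0, 0, 0, -0.5, 0, 0, 0, 0, 0, 0, 0, 0, 0, 0, 0, -10, 0, 0, 0, 0, 0, -25, 0, 0, 0, 0]
  hand: 0.05

```text
time_s: 10.75
position: [0.5596, 0.1659, 0.1296]
tool_rot: [[0.926, -0.002, 0.377], [-0.377, -0.0, 0.926], [-0.002, -1.0, -0.001]]
ft_force: [0.3, 0.4, 0.1]
grip_width: 0.0449
```

```bash
python3 lk.py 9
python3 - <<'E'
from h import *
d=load('s9'); P=cloud(d); Q=P*1000
u,v=map(int,proj(d,[.5583,.1663,.09])); print(u,v)
for r in range(v-12,v+12): print(r,' '.join('%4d'%a for a in Q[r,u-13:u+14,2]))
E
```

```text
t 10.75 p [559.6 165.9 129.6] q [  4.9  30.8  78.4   0.   70.9 -62.9] F [0.3 0.4 0.1] w 44.9
zaxis [ 0.377  0.926 -0.001] yaw z deg 67.84 tilt [-1.9e-03 -1.0e+00 -9.0e-04]
210 306
294   18   18   17   19   20   19   20   75   77   76   76   77   78   77   80   78   79   76   75   77   62   65   76   76   76   76   65
295  162   16   17   19   19   19   16   75   78   77   77   78   77   77   77   77   79   76   78   78   76   76   79   78   78   73   65
296  161  160   19   19   16   19   78   77   77   78   77   85   84   83   83   83   84   84   86   83   78   77   78   77   78   79   62
297  158  157   77   76   78   77   78   77   84   85   83   84   83   85   85   86   84   83   86   85   83   84   76   79   78   76   76
298  157  153   78   76   77   79   84   85   85   83   92   93   93   93   91   91   92   90   91   85   84   86   82   83   77   77   79
299  155  151   77   78   86   85   84   86   91   93   90   91   93   91   92   92   93   92   93   93   83   84   86   84   84   76   78
300  152  151  148   85   86   84   84   93   94   92   91   91   91   91   92   91   
[... 1715 characters left out ...]
   83
313   85   84   82   80   85   91   92   93   90   93   91   94   92   89   91   92   92   93   92   92   87   85   83   79   83   84   84
314   84   83   84   82   79   86   92   92   90   93   92   92   94   92   92   95   91   93   90   90   85   85   81   84   84   84   83
315   85   85   85   84   81   83   86   91   91   93   93   91   92   95   93   91   92   90   87   86   83   84   84   86   82   84   80
316   83   85   82   83   85   77   83   84   85   89   87   90   91   88   90   88   88   87   85   83   82   82   83   82   84   83   83
317   85   82   85   86   86   81   82   84   83   86   84   86   86   88   86   85   86   84   83   82   83   85   85   82   83   81   81
```

View pics/9c.png

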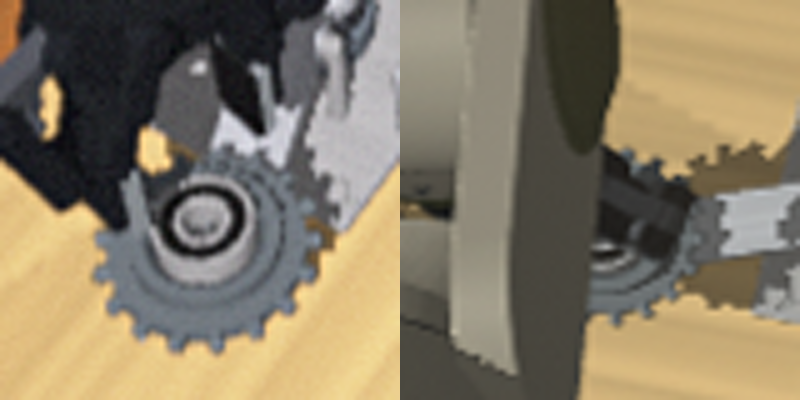

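Run:
```python
from k import *
d=load('s9'); P=cloud(d)
u,v=210,307
m=np.zeros(P.shape[:2],np.uint8); m[v-13:v+14,u-13:u+14]=((P[...,2]>.0875)&(P[...,2]<.097))[v-13:v+14,u-13:u+14]
n,l,s,c=cv2.connectedComponentsWithStats(m); k=1+np.argmax(s[1:,4]); h=cv2.findContours((l==k).astype(np.uint8),0,1)[0][0]
e=cv2.fitEllipse(cv2.convexHull(h)); print(e,ray(d,*e[0],.0915).round(4))
q=P[l==k]; A=np.c_[q[:,:2]-q[:,:2].mean(0),np.ones(len(q))]; print('plane',np.linalg.lstsq(A,q[:,2],rcond=None)[0].round(4))
to(.5583,.1663,.105,5)
```

```text
((210.1536102294922, 306.97479248046875), (19.13518524169922, 20.877626419067383), 63.58712387084961) [0.5576 0.1674 0.0915]
plane [-0.02   -0.0081  0.0921]
t 10.85 p [561.2 166.2 132.4] q [  4.9  30.6  78.2   0.   70.9 -62.9] F [ 0.8 -0.9  0.6] w 45.0
zaxis [0.377 0.926 0.002] yaw z deg 67.84 tilt [ 0.0047 -1.      0.0024]
tool shift mm [-2.9 27.4 -1.1] per row [-0.6  5.5 -0.2]
```

>>> move_arm:
  targets: [-1, 0, 0, 0, 0, 0, -1, 0, 0, 0, 0, 0, 0, 0, 0, 0, 0, 0, 0, 0, 0, 0, 0, 0, 0, 0, 0, 0, 0, 0]
  hand: -1

```text
time_s: 11.48
position: [0.5581, 0.1667, 0.1294]
tool_rot: [[0.926, -0.0, 0.377], [-0.377, -0.0, 0.926], [-0.0, -1.0, -0.0]]
ft_force: [0.1, -0.2, 0.7]
grip_width: -0.0001
```

Run:
```python
from k import *
to(.5583,.1663,.103,5)
```

```text
t 11.47 p [558.1 166.7 129.4] q [  5.   30.6  78.7  -0.   70.7 -62.8] F [ 0.1 -0.2  0.7] w -0.1
zaxis [ 0.377  0.926 -0.   ] yaw z deg 67.84 tilt [-2.e-04 -1.e+00 -1.e-04]
tool shift mm [ 0.3 26.4 -0.3] per row [ 0.1  5.3 -0.1]
```

>>> move_arm:
  targets: [0, 8, 0, 0, 0, 0, 0, 8, 0, 0, 0, 0, 0, 6, 0, 0, 0, 0, 0, 4, 0, 0, 0, 0, 0, 2, 0, 0, 0, 0]

```text
time_s: 12.1
position: [0.5581, 0.1668, 0.1013]
tool_rot: [[0.926, -0.0, 0.377], [-0.377, -0.0, 0.926], [-0.0, -1.0, -0.0]]
ft_force: [0.1, 0.5, 0.0]
grip_width: -0.0001
```

>>> move_arm:
  targets: [0, 1, 0, 0, 0, 0, 0, 1, 0, 0, 0, 0, 0, 1, 0, 0, 0, 0, 0, 1, 0, 0, 0, 0, 0, 0, 0, 0, 0, 0]

```text
time_s: 12.72
position: [0.5585, 0.1668, 0.0979]
tool_rot: [[0.926, 0.001, 0.377], [-0.377, 0.0, 0.926], [0.001, -1.0, 0.001]]
ft_force: [0.6, 0.8, 3.3]
grip_width: 0.0003
```

>>> move_arm:
  targets: [0, 1, 0, 0, 0, 0, 0, 1, 0, 0, 0, 0, 0, 1, 0, 0, 0, 0, 0, 1, 0, 0, 0, 0, 0, 1, 0, 0, 0, 0]

```text
time_s: 13.35
position: [0.5581, 0.1667, 0.0924]
tool_rot: [[0.926, -0.0, 0.377], [-0.377, -0.0, 0.926], [-0.0, -1.0, -0.0]]
ft_force: [0.6, 0.3, 2.0]
grip_width: 0.0001
```

>>> move_arm:
  targets: [0, 1, 0, 0, 0, 0, 0, 0.5, 0, 0, 0, 0, 0, 0.5, 0, 0, 0, 0, 0, 0, 0, 0, 0, 0, 0, 0, 0, 0, 0, 0]

```text
time_s: 13.98
position: [0.5583, 0.1668, 0.0919]
tool_rot: [[0.926, 0.001, 0.377], [-0.377, 0.0, 0.926], [0.001, -1.0, 0.001]]
ft_force: [-4.6, -0.9, 14.2]
grip_width: -0.0001
```

>>> move_arm:
  targets: [0, -2, 0, 0, 0, 0, 0, -10, 0, 0, 0, 0, 0, -30, 0, 0, 0, 0, 0, -30, 0, 0, 0, 0, 0, 0, 0, 0, 0, 0]

```text
time_s: 14.6
position: [0.559, 0.1669, 0.1649]
tool_rot: [[0.926, 0.004, 0.377], [-0.377, 0.0, 0.926], [0.004, -1.0, 0.002]]
ft_force: [0.5, -0.5, -0.5]
grip_width: 0.0
```

```bash
python3 lk.py 10
python3 - <<'E'
from h import *
d=load('s10'); P=cloud(d); Q=P*1000
u,v=map(int,proj(d,[.5583,.1663,.084])); print(u,v)
for r in range(v-13,v+13): print(r,' '.join('%4d'%a for a in Q[r,u-14:u+15,2]))
X=P[...,0]-.5583;Y=P[...,1]-.1663;r=np.hypot(X,Y)
for a,b in((.010,.016),(.0205,.025)):
    m=(r>a)&(r<b)&(P[...,2]>.07)&(P[...,2]<.1); q=P[m]; A=np.c_[q[:,:2]-[.5583,.1663],np.ones(len(q))]; print(a,len(q),np.median(q[:,2]),np.linalg.lstsq(A,q[:,2],rcond=None)[0].round(4))
E
```

```text
t 14.6 p [559.  166.9 164.9] q [  5.   28.5  76.    0.   75.2 -62.8] F [ 0.5 -0.5 -0.5] w 0.0
zaxis [0.377 0.926 0.002] yaw z deg 67.85 tilt [ 0.0039 -1.      0.002 ]
210 308
295   17   19   17   19   16   20   15   18   78   76   79   79   77   76   76   77   77   77   79   77   76   75   78   77   76   78   72   65   64
296   20   19   18   18   17   17   19   77   78   79   79   76   85   85   85   82   83   86   85   84   82   78   79   78   79   78   78   64   63
297   18   77   75   76   74   75   78   76   79   85   83   84   81   83   85   82   83   85   84   84   84   84   84   77   75   79   76   77   77
298   18   78   76   77   77   77   78   83   84   84   83   85   84   84   84   84   86   84   85   85   83   85   85   83   84   78   76   75   78
299   20   73   78   76   76   83   85   84   84   85   83   84   83   81   85   83   83   83   81   83   84   84   84   84   85   84   76   79   78
300   18   78   76   77   82   82   83   83   84   85   83   82   82   83   86   84   85   84   82   83   85   81   83   86   84   85   85   82   77
301   78   76   78   84   84   
[... 2357 characters left out ...]
  78   86   82   84   84   86   84   83   83   83   85   83   84   82   86   83   83   84   82   82   80   83   84   84   83   86   83   78   76
318   78   81   84   82   84   84   83   85   83   81   81   82   84   82   85   84   81   78   79   86   83   84   85   85   83   84   79   77   76
319   78   77   79   85   83   85   86   84   84   83   84   81   81   80   83   82   84   83   83   86   84   84   85   84   81   81   78   77   78
320   78   79   78   80   84   83   83   85   83   86   86   85   83   85   84   82   84   83   83   84   83   83   85   82   79   79   76   78   77
0.01 155 0.08386014455087244 [0.0168 0.0164 0.0838]
0.0205 205 0.08436672349976718 [ 0.0104 -0.0068  0.0843]
```

View pics/10c.png

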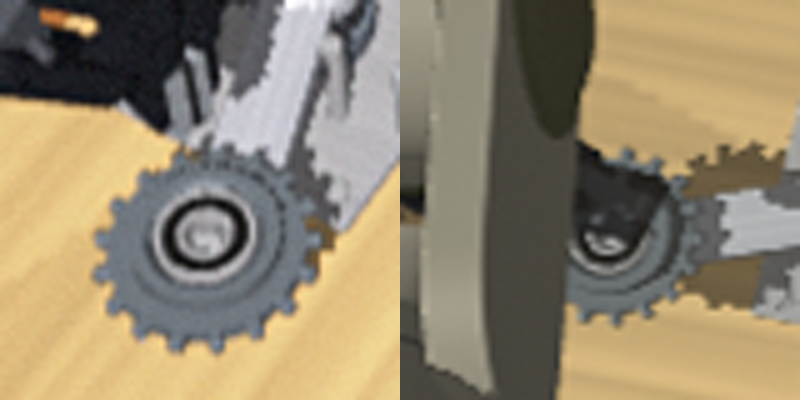

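The side view shows the bearing flush and square in the wheel at crop (205,235): 83.9 mm against the hub face's 84.3 mm, with a tilt of about 0.02. Next I measure the bar.

Run:
```python
from k import *
W=np.array([.5583,.1663]);pv=np.array([.5808,.0376]);ax=(W-pv)/np.linalg.norm(W-pv); nn=np.array([-ax[1],ax[0]])
for t in('s10','top0','side0'):
    d=load(t);P=cloud(d); q=P[...,:2]-pv; s=q@ax; l=q@nn
    m=(P[...,2]>.060)&(P[...,2]<.068)&(s>.045)&(s<.09)&(np.abs(l)<.025)
    for a in(.045,.06,.075):
        k=m&(s>=a)&(s<a+.015); print(t,a,k.sum(),'z',P[k][:,2].mean().round(4),'lat mean',(l[k].mean()*1000).round(2),'ext',np.percentile(l[k]*1000,[2,98]).round(1))
print('ax',ax,'mid',pv+.07*ax, 'jaw yaw',np.degrees(np.arctan2(nn[1],nn[0])))
st()
```

```text
s10 0.045 108 z 0.0641 lat mean -1.08 ext [-14.9  11.7]
s10 0.06 107 z 0.0645 lat mean -1.63 ext [-14.6  12.1]
s10 0.075 100 z 0.0644 lat mean 0.11 ext [-14.7  12.7]
top0 0.045 87 z 0.0635 lat mean -0.8 ext [-14.5  12.9]
top0 0.06 82 z 0.0636 lat mean 0.53 ext [-13.7  13.4]
top0 0.075 88 z 0.0637 lat mean -0.52 ext [-14.   13.2]
side0 0.045 108 z 0.0643 lat mean -1.53 ext [-15.1  12.1]
side0 0.06 111 z 0.0646 lat mean -0.65 ext [-14.5  12.4]
side0 0.075 99 z 0.0645 lat mean -0.44 ext [-15.   12.3]
ax [-0.17221323  0.98505969] mid [0.56874507 0.10655418] jaw yaw -170.08347387909276
t 14.7 p [557.9 166.7 162.2] q [  5.   28.7  76.2   0.   75.2 -62.8] F [-0.2  0.5 -0.5] w 0.1
zaxis [ 0.377  0.926 -0.   ] yaw z deg 67.84 tilt [-5.e-04 -1.e+00 -2.e-04]
```

View pics/s10.png

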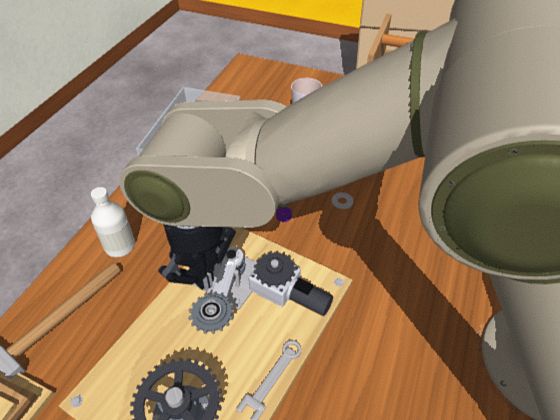

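>>> move_arm:
  targets: [17, 0, -26.5, 0, 0, 0, 17, 0, -26.5, 0, 0, 0, 0, 0, 0, 0, 0.17, 0, 0, 0, 0, 0, 0.17, 0, 0, 0, 0, 0, 0.17, 0]
  hand: 0.4

```text
time_s: 15.32
position: [0.5691, 0.1047, 0.1612]
tool_rot: [[0.62, -0.003, 0.785], [-0.785, 0.0, 0.62], [-0.002, -1.0, -0.002]]
ft_force: [-0.2, -0.1, 1.0]
grip_width: 0.0599
```

>>> move_arm:
  targets: [0, 0, 0, 0, 0.17, 0, 0, 0, 0, 0, 0.17, 0, 0, 0, 0, 0, 0.16, 0, 0, 0, 0, 0, 0, 0, 0, 0, 0, 0, 0, 0]

```text
time_s: 15.95
position: [0.5694, 0.1048, 0.1619]
tool_rot: [[0.176, -0.001, 0.984], [-0.984, 0.0, 0.176], [-0.0, -1.0, -0.001]]
ft_force: [-0.2, -0.9, -0.1]
grip_width: 0.0594
```

Run:
```python
from k import *
to(.5699,.1047,.085,5); save('side','s11')
```

```text
t 15.95 p [569.4 104.8 161.9] q [ -1.3  28.4  76.7  -0.   74.9 -11.4] F [-0.2 -0.9 -0.1] w 59.4
zaxis [ 0.984  0.176 -0.001] yaw z deg 10.14 tilt [-2.0e-04 -1.0e+00 -1.2e-03]
tool shift mm [ 0.2 76.9  0.6] per row [ 0.  15.4  0.1]
```

View pics/s11.png

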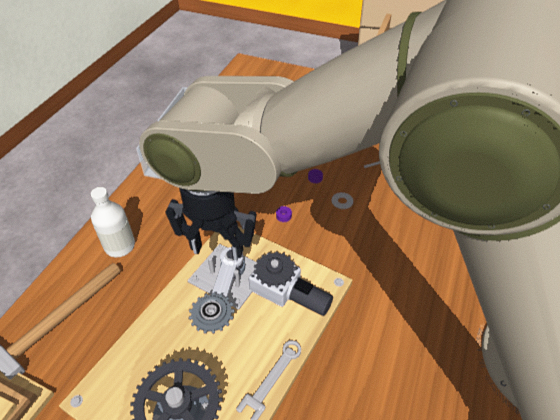

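>>> move_arm:
  targets: [0, 20, 0, 0, 0, 0, 0, 20, 0.3, 0, 0, 0, 0, 20, 0.3, 0, 0, 0, 0, 12, 0, 0, 0, 0, 0, 5, 0, 0, 0, 0]

```text
time_s: 16.62
position: [0.5701, 0.1049, 0.085]
tool_rot: [[0.174, -0.001, 0.985], [-0.985, 0.0, 0.174], [-0.0, -1.0, -0.001]]
ft_force: [-0.0, -0.2, 0.2]
grip_width: 0.0597
```

Run:
```python
from k import *
to(.5699,.1047,.048,5); d=save('side','s12')
im=cv2.cvtColor(d['pixels'],cv2.COLOR_RGB2BGR); u,v=map(int,proj(d,[.57,.105,.07])); cv2.imwrite('pics/s12c.png',cv2.resize(im[v-50:v+50,u-60:u+60],None,fx=6,fy=6,interpolation=cv2.INTER_CUBIC))
```

```text
t 16.62 p [570.1 104.9  85. ] q [ -1.3  33.4  82.1  -0.   64.5 -11.3] F [-0.  -0.2  0.2] w 59.7
zaxis [ 0.985  0.174 -0.001] yaw z deg 10.01 tilt [-1.e-04 -1.e+00 -7.e-04]
tool shift mm [ 0.2 37.  -0.3] per row [ 0.   7.4 -0.1]
```

View pics/s12c.png

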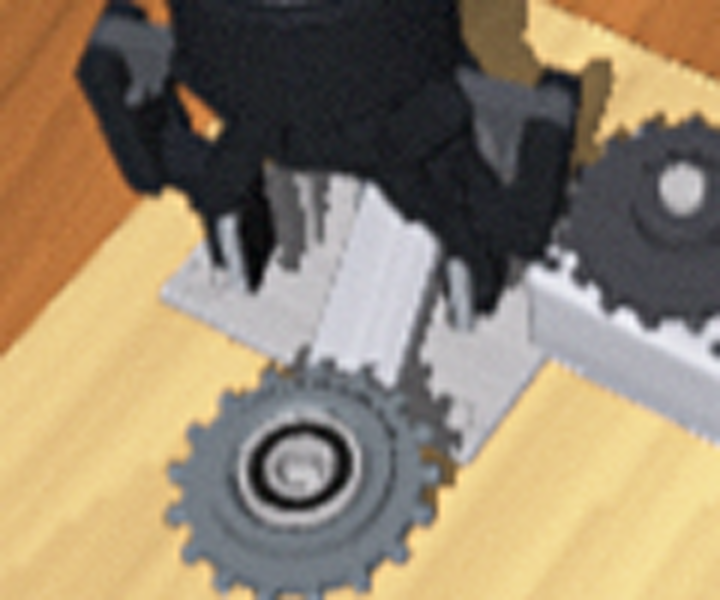

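Run:
```python
from k import *
o=env.observe();R=o['tool_rot']
for t in('top0','side0'):
    d=load(t);P=cloud(d)
    m=(P[...,2]>.045)&(P[...,2]<.11)&(P[...,0]<.56)&(P[...,0]>.42)&(P[...,1]<.13)&(P[...,1]>-.05)
    q=(P[m]-[.5699,.1047,.048])@R*1000; print(t,len(q),'height',P[m][:,2].max(),np.percentile(P[m][:,2],[50,95]))
    for a in(-15,0,15,30,45): 
        k=(q[:,0]>a-7)&(q[:,0]<a+8); print(a,k.sum(),q[k][:,2].max().round(1) if k.any() else None)
# gripper outer extents now
d=load('s12');P=cloud(d);q=(P-o['position'])@R*1000
m=(np.abs(q[...,0])<35)&(np.abs(q[...,2])<80)&(q[...,1]<5)&(q[...,1]>-70)&(P[...,2]>.088)
q=q[m]
for y in range(-70,10,10):
    k=(q[:,1]>y)&(q[:,1]<y+10); 
    if k.any(): print('y',y,k.sum(),'x',np.percentile(q[k,0],[2,98]).round(0),'z',np.percentile(q[k,2],[1,99]).round(0))
```

```text
top0 1569 height 0.09602109575942167 [0.07463858 0.08768028]
-15 29 -7.0
0 26 -9.5
15 217 -12.5
30 381 -15.8
45 355 -46.4
side0 2137 height 0.09633557947359776 [0.07328037 0.08853468]
-15 30 -7.0
0 129 -9.9
15 697 -12.3
30 565 -14.9
45 337 -46.8
y -70 219 x [-18.  11.] z [-64.  62.]
y -60 231 x [-14.  11.] z [-62.  60.]
y -50 146 x [-14.   8.] z [-62.  59.]
y -40 57 x [-12.   8.] z [-46.  38.]
y -30 71 x [-13.   9.] z [-44.  43.]
y -20 73 x [-12.   8.] z [-44.  43.]
y -10 42 x [-12.  10.] z [-44.  42.]
```

Run:
```python
from k import *
o=env.observe();R=o['tool_rot']
for t in('top0','side0'):
    d=load(t);P=cloud(d)
    m=(P[...,2]>.045)&(P[...,2]<.11)&(P[...,0]<.56)&(P[...,0]>.42)&(P[...,1]<.13)&(P[...,1]>-.05)
    q=(P[m]-[.5699,.1047,.048])@R*1000; z=P[m][:,2]*1000
    for a in(0,8,12,16,20,24,28): 
        k=(q[:,0]>a)&(q[:,0]<a+4)&(q[:,2]<-20)&(q[:,2]>-90); print(a,k.sum(),(q[k][:,2].max().round(1),z[k].max().round(0),np.median(z[k]).round(0)) if k.any() else None)
```

```text
0 0 None
8 2 (np.float64(-84.4), np.float64(78.0), np.float64(77.0))
12 12 (np.float64(-69.2), np.float64(80.0), np.float64(76.0))
16 19 (np.float64(-61.1), np.float64(80.0), np.float64(76.0))
20 29 (np.float64(-55.3), np.float64(82.0), np.float64(77.0))
24 36 (np.float64(-44.8), np.float64(80.0), np.float64(76.0))
28 35 (np.float64(-20.1), np.float64(81.0), np.float64(77.0))
0 0 None
8 44 (np.float64(-69.9), np.float64(79.0), np.float64(61.0))
12 68 (np.float64(-68.3), np.float64(81.0), np.float64(64.0))
16 79 (np.float64(-55.6), np.float64(80.0), np.float64(63.0))
20 90 (np.float64(-45.1), np.float64(81.0), np.float64(64.0))
24 54 (np.float64(-20.3), np.float64(80.0), np.float64(74.0))
28 64 (np.float64(-20.1), np.float64(91.0), np.float64(77.0))
```

>>> move_arm:
  targets: [0, 10, 0, 0, 0, 0, 0, 10, 0, 0, 0, 0, 0, 8, 0, 0, 0, 0, 0, 6, 0, 0, 0, 0, 0, 3, 0, 0, 0, 0]

```text
time_s: 17.3
position: [0.5702, 0.1049, 0.0481]
tool_rot: [[0.173, -0.0, 0.985], [-0.985, 0.0, 0.173], [-0.0, -1.0, -0.0]]
ft_force: [0.7, -0.8, 0.4]
grip_width: 0.0601
```

>>> move_arm:
  targets: [0, 0, 0, 0, 0, 0, 0, 0, 0, 0, 0, 0, 0, 0, 0, 0, 0, 0, 0, 0, 0, 0, 0, 0, 0, 0, 0, 0, 0, 0]
  hand: -1
  squeeze: 40

```text
time_s: 17.92
position: [0.5709, 0.1051, 0.049]
tool_rot: [[0.173, 0.002, 0.985], [-0.985, 0.0, 0.173], [0.0, -1.0, 0.002]]
ft_force: [4.4, 2.3, 2.0]
grip_width: 0.027
```

Run:
```python
from k import *
st(); d=save('side','s13')
im=cv2.cvtColor(d['pixels'],cv2.COLOR_RGB2BGR); u,v=map(int,proj(d,[.57,.105,.07])); cv2.imwrite('pics/s13c.png',cv2.resize(im[v-50:v+50,u-60:u+60],None,fx=6,fy=6,interpolation=cv2.INTER_CUBIC))
```

```text
t 17.93 p [570.9 105.1  49. ] q [ -1.3  36.1  84.1   0.   59.7 -11.2] F [4.4 2.3 2. ] w 27.0
zaxis [0.985 0.173 0.002] yaw z deg 9.98 tilt [ 2.e-04 -1.e+00  2.e-03]
```

View pics/s13c.png

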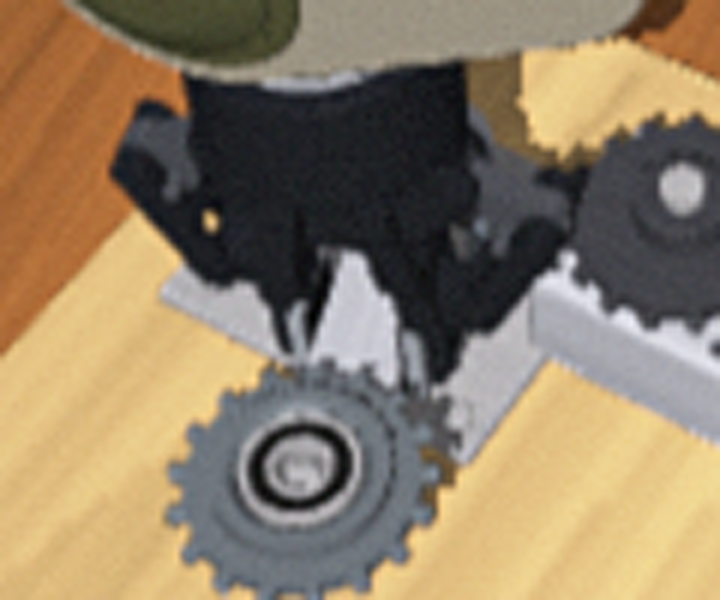

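>>> move_arm:
  targets: [0.1, 0, 3.2, 0, 0.047, 0, 0.1, 0, 3.2, 0, 0.047, 0, 0.1, 0, 3.2, 0, 0.047, 0, 0.1, 0, 3.2, 0, 0.047, 0, 0.1, 0, 3.2, 0, 0.047, 0]

```text
time_s: 18.6
position: [0.5862, 0.1063, 0.049]
tool_rot: [[-0.061, 0.0, 0.998], [-0.998, 0.0, -0.061], [-0.0, -1.0, 0.0]]
ft_force: [0.9, 4.1, 3.4]
grip_width: 0.0272
```

>>> move_arm:
  targets: [0.1, 0, 3.2, 0, 0.047, 0, 0.1, 0, 3.2, 0, 0.047, 0, 0.1, 0, 3.2, 0, 0.047, 0, 0.1, 0, 3.2, 0, 0.047, 0, 0.1, 0, 3.2, 0, 0.047, 0]

```text
time_s: 19.23
position: [0.6018, 0.1039, 0.049]
tool_rot: [[-0.292, 0.0, 0.957], [-0.957, 0.001, -0.292], [-0.001, -1.0, -0.0]]
ft_force: [1.5, 7.5, 3.7]
grip_width: 0.0269
```

Run:
```python
from k import *
o=st(); p=o['position'][:2]-[.5816,.0377]; print('r',np.hypot(*p),'swing',np.arctan2(p[0],p[1])+.173); d=save('side','s14')
im=cv2.cvtColor(d['pixels'],cv2.COLOR_RGB2BGR); u,v=map(int,proj(d,[.58,.105,.07])); cv2.imwrite('pics/s14c.png',cv2.resize(im[v-50:v+50,u-60:u+60],None,fx=6,fy=6,interpolation=cv2.INTER_CUBIC))
```

```text
t 19.23 p [601.8 103.9  49. ] q [-1.3 38.5 78.7  0.1 62.8 15.6] F [1.5 7.5 3.7] w 26.9
zaxis [ 0.957 -0.292 -0.   ] yaw z deg -16.96 tilt [-1.4e-03 -1.0e+00 -1.0e-04]
r 0.0692085678427558 swing 0.46952642243330445
```

View pics/s14c.png

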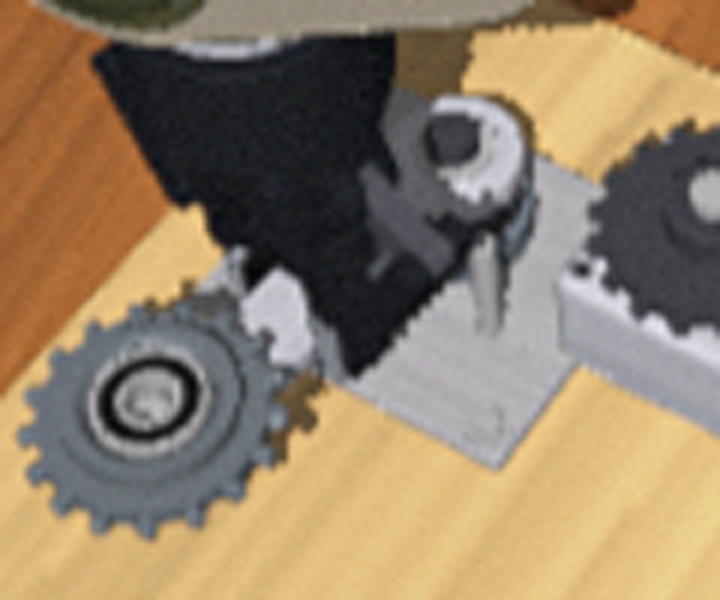

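The side view shows the arm following, with the bearing still flush in the wheel at crop (150,397) and the fingers on the bar. The swing is about 0.47 rad, so I'll carry on to the stop.

>>> move_arm:
  targets: [0.1, 0, 3.2, 0, 0.047, 0, 0.1, 0, 3.2, 0, 0.047, 0, 0.1, 0, 3.2, 0, 0.047, 0, 0.1, 0, 3.2, 0, 0.047, 0, 0.1, 0, 3.2, 0, 0.047, 0]

```text
time_s: 19.9
position: [0.6165, 0.0979, 0.049]
tool_rot: [[-0.506, 0.001, 0.862], [-0.862, 0.002, -0.506], [-0.002, -1.0, -0.001]]
ft_force: [2.1, 9.3, 3.9]
grip_width: 0.0272
```

>>> move_arm:
  targets: [0, 0, 1.5, 0, 0.02, 0, 0, 0, 0.5, 0, 0, 0, 0, 0, 0, 0, 0, 0, 0, 0, 0, 0, 0, 0, 0, 0, 0, 0, 0, 0]

```text
time_s: 20.52
position: [0.6169, 0.0977, 0.049]
tool_rot: [[-0.521, -0.002, 0.854], [-0.854, 0.003, -0.521], [-0.001, -1.0, -0.003]]
ft_force: [-4.2, 12.7, 6.6]
grip_width: 0.0272
```

```bash
cat > fin.py <<'E'
from k import *
import sys
t=sys.argv[1]
o=st(); p=o['position'][:2]-[.5816,.0377]; print('r',np.hypot(*p),'swing',np.arctan2(p[0],p[1])+.173); d=save('side','s'+t); save('top','t'+t)
im=cv2.cvtColor(d['pixels'],cv2.COLOR_RGB2BGR); u,v=map(int,proj(d,[.6,.105,.07])); cv2.imwrite(f'pics/s{t}c.png',cv2.resize(im[v-50:v+50,u-60:u+60],None,fx=6,fy=6,interpolation=cv2.INTER_CUBIC))
E
python3 fin.py 15
python3 - <<'E'
from m import *
from scipy.optimize import least_squares
W=np.array([.629,.158])
d=load('s15'); P=cloud(d)
m=(P[...,2]>.0805)&(P[...,2]<.0875)&(np.hypot(P[...,0]-W[0],P[...,1]-W[1])<.035)
print('hub top',P[m].mean(0),m.sum())
h,mm=outline(d,None,None,.062,.089,W,.045); q=np.array([ray(d,a,b,.074)[:2] for a,b in h[:,0]])
ang=np.arctan2(q[:,1]-W[1],q[:,0]-W[0]); q=q[np.abs(np.angle(np.exp(1j*(ang-np.arctan2(-.12,-.05)))))>1.0]
f=least_squares(lambda p:np.hypot(q[:,0]-p[0],q[:,1]-p[1])-p[2],[*W,.037],loss='soft_l1',f_scale=.001); c=f.x
print('wheel',c, 'dist',np.hypot(c[0]-.5816,c[1]-.0377),'swing',np.arctan2(c[0]-.5816,c[1]-.0377)+np.arctan2(.5816-.5587,.1665-.0377))
r=np.hypot(P[...,0]-c[0],P[...,1]-c[1])
for a,b in((.010,.016),(.0205,.025)):
    m=(r>a)&(r<b)&(P[...,2]>.07)&(P[...,2]<.1); x=P[m]; A=np.c_[x[:,:2]-c[:2],np.ones(len(x))]; print(a,len(x),np.linalg.lstsq(A,x[:,2],rcond=None)[0].round(4))
E
```

```text
t 20.52 p [616.9  97.7  49. ] q [-1.9 39.6 76.1  0.2 64.4 29.4] F [-4.2 12.7  6.6] w 27.2
zaxis [ 0.854 -0.521 -0.003] yaw z deg -31.39 tilt [-0.0012 -1.     -0.0033]
r 0.06956989666540382 swing 0.7046355732345193
hub top [0.64172088 0.15492837 0.08378171] 477
wheel [0.64433332 0.15338572 0.03435011] dist 0.13160036423973878 swing 0.6728482625021017
0.01 141 [-0.0291  0.0156  0.0834]
0.0205 239 [ 0.0533 -0.0295  0.0833]
```

View pics/s15c.png

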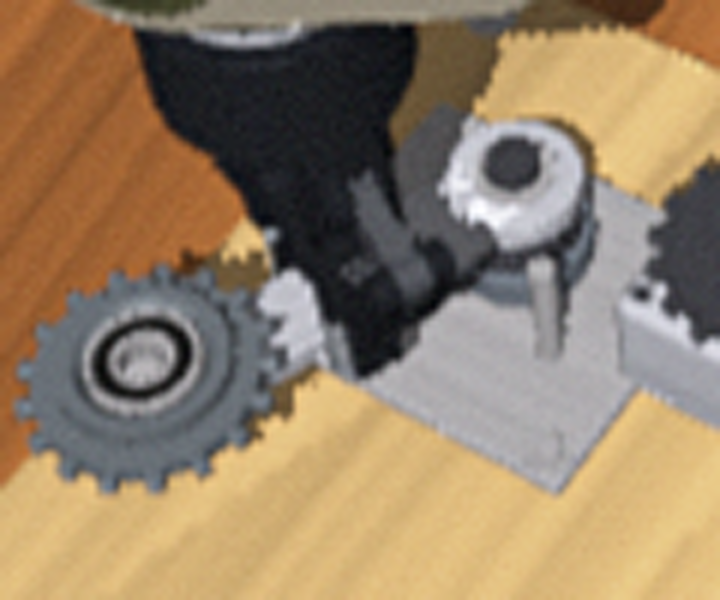

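View pics/t15.png

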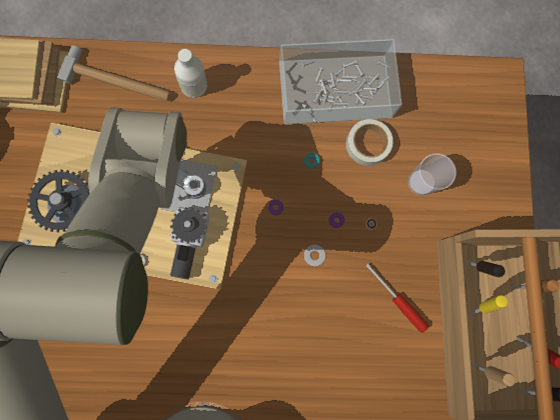

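>>> move_arm:
  targets: [0, 0, 1, 0, 0, 0, 0, 0, 1, 0, 0, 0, 0, 0, 0, 0, 0, 0, 0, 0, 0, 0, 0, 0, 0, 0, 0, 0, 0, 0]

```text
time_s: 21.25
position: [0.6168, 0.0975, 0.0489]
tool_rot: [[-0.522, -0.007, 0.853], [-0.853, 0.004, -0.522], [-0.0, -1.0, -0.008]]
ft_force: [-9.9, 15.1, 11.4]
grip_width: 0.0271
```

```bash
python3 fin.py 16
python3 - <<'E'
from k import *
o=env.observe(); print('push along tool',(o['ft_force']@o['tool_rot']).round(1))
P0=np.array([.5816,.0377])
for t in('s12','s15','s16'):
    d=load(t);P=cloud(d)
    # bearing/hub annulus centre: dark seal centroid by z filter hub top
    W=np.array([.5583,.1663]) if t=='s12' else np.array([.643,.154])
    for i in range(6):
        m=(P[...,2]>.080)&(P[...,2]<.088)&(np.hypot(P[...,0]-W[0],P[...,1]-W[1])<.029); 
        W=(P[m][:,:2].max(0)*0+P[m][:,:2].mean(0))
    print(t,W.round(4),m.sum(),'angle',np.arctan2(W[0]-P0[0],W[1]-P0[1]).round(4))
E
```

```text
t 21.25 p [616.8  97.5  48.9] q [-2.  39.7 76.   0.3 64.7 29.4] F [-9.9 15.1 11.4] w 27.1
zaxis [ 0.853 -0.522 -0.008] yaw z deg -31.43 tilt [-2.0e-04 -1.0e+00 -7.8e-03]
r 0.0693520955834275 swing 0.705418626032063
push along tool [ -8.6 -11.1 -17.7]
s12 [0.5578 0.1678] 657 angle -0.1808
s15 [0.646  0.1536] 595 angle 0.5074
s16 [0.646  0.1539] 596 angle 0.5059
```

The extra 2 mm of command did not move the TCP, and the push rose to about 18 N. The wheel's measured swing is about 0.69 rad, so the arm is on its stop. The bearing is level with the hub face and the bystanders haven't moved. Handing in.

Run:
```python
from k import *
st(); print(env.close_job());
```

```text
t 21.35 p [616.8  97.5  48.9] q [-2.  39.7 76.   0.3 64.7 29.4] F [-10.5  16.5  11.3] w 27.1
zaxis [ 0.853 -0.521 -0.008] yaw z deg -31.43 tilt [-3.0e-04 -1.0e+00 -7.8e-03]
the job is handed in; nothing more can be done
None
```

I fitted the 35 mm bearing into the idler wheel's bore and pressed it home with the closed fingers. Then I gripped the arm's bar, swung it outward to its stop, and handed the job in at 21.4 s with the grip still on.

- **Bearing:** After pressing, its face measured 83.9 mm high against 84.3 mm for the hub, with a tilt of about 0.02 rad. At the stop, one view gave 83.4 mm for the bearing and 83.3 mm for the hub.
- **Arm:** My swing estimates were 0.69 rad and 0.705 rad. One noisier fit of the wheel's outline gave 0.67, which is still above the required 0.65. The arm is on its stop: 2 mm more of commanded push did not move it, and the push rose to about 18 N. The grip was set to 40 N.
- **Bystanders:** In the last top picture the small bearing, washer, screwdriver, cup and tape look to be where they started. The robot's arm mostly hides the wrench there. It was where it started in the last full side picture, taken before the swing, and the arm never went near it.

The force reading at hand-in also showed about 11 N upward and some sideways load, within the limits. The job reports no verdict.

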